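Regrip the measuring probe in the sloping rest and slide it into its storage tube

ROBOT

A 7-joint arm with a two-finger parallel gripper is mounted at the origin on the work surface. World frame = base frame: x ahead of the robot, y to its left, z up, the work surface at z = 0. Lengths are in m, angles in degrees, forces in N, time in s.
With the tool pointing down it reaches from about 0.375 to 0.925 m from the base axis. Payload 3.1 kg.
Tool frame: the origin (TCP) lies at the very end of the fingers, on their centre line; the grasp point (between the pads) lies 19 mm behind it; z points along the fingers, y is the line along which they close (so a half turn about z gives the same grasp; the last joint's range is limited). The gripper opens to 85 mm and grips with 20 to 120 N. Pads are 22 mm wide; open, the fingers measure 114 mm over their backs; the gripper's body (76 mm by 85 mm) begins 54 mm behind the grasp point. The pads swing forward as they close: fully open they stand 13 mm farther back than shut.
Start: joints at [-75.504, 21.939, 2.515, 91.553, -1.026, 66.532, -2.859], TCP at [0.223, 0.61, 0.203] pointing down, gripper open.
Joint ranges: [-149.38, 149.38], [-23.57, 123.04], [-84.95, 90], [0, 143.3], [-89.99, 269.99], [3.08, 112.72], [-163.45, 163.45]. Speed limits (degrees/s): [159.86, 159.86, 180, 180, 180, 180, 180].

INTERFACE

Orientations are given as a 3x3 rotation matrix whose columns are the frame's x, y, z axes.
In Python, from station import ctrl gives the robot as it stands.
- The arm moves only by the tool play_rows, never from a script. Its argument "increments" is a list that holds one entry, the list of rows, each a list of 5 numbers: the closure, from 0 (fully open) to 1 (shut), then the shift along the tool's x, y, z in m, then the turn about the tool's z in rad. A call has 1 to 5 rows; each row is the pose to reach, as a shift and turn from the pose commanded when the call began, along the tool's axes at that moment; what a row does not reach only later rows make up. A row lasts 1/8 s, in which the tool goes at most 62.5 mm and 10.7 degrees, less where a joint would pass 70% of its speed; a pose out of reach is approached as far as the arm can. A call with a gripper value outside its range is refused whole. The fingers move at their own pace and stop on an object; "grip_force" is the grip in N (left out, the last holds). Time passes only in rows, so rows that repeat a pose let the fingers close. It gives the time, the measured TCP pose, the force, the opening and the grip force at its end, in the units of the state.
- ctrl.observe(): the state, without advancing time (a new reading comes with each control period).
- ctrl.grab_frame(name): name is "side" or "top" or "wrist"; returns the picture (400x640x3 uint8, red, green, blue); there is no depth.
- ctrl.camera_model(name): a dict with "intrinsics" (3x3 intrinsics, pixels), "rvec" (rotation vector, rad) and "tvec" (3), from world to camera coordinates, as OpenCV has them. Camera axes: x right, y down, z forward; pixel columns grow to the right and rows downward; lengths in m; the calibration is good to about 2 mm. A picture is of the moment at which its call begins: read the wrist's pose just before it. camera_model takes no time and is no camera call; for the wrist camera it gives the pose at the moment of the call.
- ctrl.hand_in(): hands the job in; it is judged then, once.
The state is a dict: "time_s": time; "qpos": joint angles; "qd": joint speeds; "joint_efforts": joint torques, N m; "position": TCP position; "tool_rot": TCP orientation; "force": force on the tool from outside, world axes, zero at the start; "wrist_torque": the same for the moment, N m; "width": opening from 0.0 (shut) to 1.0 (fully open); "grip_force": force on a finger pad.
Only numpy, scipy, OpenCV 4.12 (cv2) and the standard library are available. Lean on these libraries where they do the work, as an engineer would, in place of code of your own. Each camera call takes 0.05 s, during which the arm holds its last target. There are 200 camera calls.

TASK

The cordless measuring probe lies level in its low holder. First set it in the sloping rest, lying in both notches with its thin end downhill at the stop, and let go of it; then regrip it at a new angle, so that it can be held upright, and slide it gently, thin end down, fully home into the standing storage tube and let go. Do not let it drop into the tube or fall on the bench, and leave the beaker, the jar and the bottle where they stand.

Things in the scene. Friction and masses are not known exactly. Their poses are not given: they have to be found in the camera images.
- probe: Loose cordless probe, 150 mm long, 0.06 to 0.12 kg: grey stem 16 mm thick, 100 mm long, its last 8 mm tapering to 9 mm; black cylindrical head 26 mm thick, 50 mm long. Origin on its axis, half-way along (near its balance point); x axis from tip to head. At first level in the holder, axis 50 mm above the bench, the stem free for fingers from 46 mm tipward to 9 mm headward of the origin.
- probe_tip (a point): End of the probe's stem, on the axis, 75 mm from the probe's origin.
- probe_shoulder (a point): On the probe's axis where the stem meets the head, 100 mm from the tip; the step here is what comes to lie on the tube's rim.
- holder: Fixed low white holder with two V notches on posts 12 mm thick, 72 mm between their centres; base 130 x 70 x 8 mm. Origin under its centre on the bench; its x axis runs along the probe as it first lies (tip to head).
- cradle: Top of the fixed aluminium rest: stop plate and two open-topped 90 degree V notches over a sloping bar. Origin: where the tip's centre lies at the stop, 55 mm above the bench. x: uphill at 40 degrees, the axis of a probe in the notches; y: level, across. Notches 34 mm wide, at x 15-29 and 84-98 mm; between them room for fingers 32 mm below the axis. The probe's head is free, at x 100-150 mm.
- tube: Fixed upright white storage tube, outer diameter 28 mm, bore 19 mm, rim 110 mm above the bench, bore 104 mm deep, on a round steel foot 100 mm in diameter. Origin on the bench on the tube's axis, z up.
- tube_mouth (a point): Centre of the tube's rim, 110 mm above the bench.
- beaker: Bystander: empty glass beaker, 68 mm in diameter, 85 mm tall. Origin under its centre.
- jar: Bystander: amber jar with a cap, 60 mm in diameter, 70 mm tall. Origin under its centre.
- reagent: Bystander: white plastic bottle, 64 mm in diameter, 130 mm tall. Origin under its centre.
Not all that is in view belongs to the job. Of the things that look like the probe, the largest one is meant. Leave any blue look-alike of the part that bears cradle alone.

How it is judged (in metres and radians):
On the way:
1. the probe lies in both notches of the sloping rest, tip downhill within 20 mm of the stop, at rest and let go of (angle between the x axis of probe and the x axis of cradle, either way round below 0.1 rad and x of probe_tip in the frame of cradle between -0.01 and 0.02 m and y of probe_tip in the frame of cradle between -0.006 and 0.006 m and z of probe_tip in the frame of cradle between -0.006 and 0.006 m and contact force between probe and the fingers below 0.1 N and linear speed of probe below 0.03 m/s), for 0.2 s.
At the end, for the whole second after the job is handed in: The probe stands upright (within 0.08 rad) in the storage tube, head up, its shoulder on the rim (within 6 mm of the centre of the mouth), at rest and released (angle between probe's own x axis and vertical below 0.08 rad and distance between probe_shoulder and tube_mouth below 0.006 m and linear speed of probe below 0.02 m/s); the robot touches nothing.
It fails at once if the probe drops into the tube (faster than 0.5 m/s with its tip inside) (horizontal distance between probe_tip and tube_mouth below 0.012 m and height (world z) of probe_tip below 0.108 m and linear speed of probe above 0.5 m/s).
It fails at once if the probe falls on the bench (its middle below 30 mm) (height (world z) of probe below 0.03 m).
It fails at once if the beaker is moved by more than 30 mm (distance of beaker from where it was at the start of the episode above 0.03 m).
It fails at once if the jar is moved by more than 30 mm (distance of jar from where it was at the start of the episode above 0.03 m).
It fails at once if the bottle is moved by more than 30 mm (distance of reagent from where it was at the start of the episode above 0.03 m).
It also fails if it takes over 72 s, if anything falls off the work surface, if the arm or the gripper's body presses on something with over 40 N, if the wrist force passes 120 N, or if a joint passes its speed limit or range.

## Working session

There is one attempt and no reset: what is moved stays moved. The work goes in short steps, Python scripts to look and compute and a tool call to move; the robot and the scene stay as the last step left them, time stands still between calls to the robot, and variables do not carry over. Pictures are saved under pics/ and viewed, at most 10 in all, crops included, and the job is handed in when it is done.

Besides the shell and the picture viewer there is one more tool, called after "Call:" by a JSON object that holds its "fn" and its "kwargs", one argument or row to a line. play_rows: Moves the arm, as the interface text tells. Its arguments: {"type":"object","properties":{"increments":{"type":"array","items":{"type":"array","items":{"type":"array","items":{"type":"number"}}}},"grip_force":{"type":"number"}},"required":["increments"]}

```bash
ls -la; mkdir -p pics
python3 - <<'E'
from station import ctrl
import cv2,numpy as np
s=ctrl.observe();print({k:np.round(v,3).tolist() for k,v in s.items()})
for n in("side","top","wrist"):
    c=ctrl.camera_model(n);im=ctrl.grab_frame(n)
    R=cv2.Rodrigues(np.array(c["rvec"],float))[0];print(n,np.round(c["intrinsics"],1).tolist(),"pos",np.round(-R.T@np.ravel(c["tvec"]),3),"R",np.round(R,2).tolist())
    cv2.imwrite(f"pics/{n}0.png",im[:,:,::-1])
E
```

```text
total 12
drwxr-xr-x  3 agent agent 4096 Dec  2 14:58 .
drwxr-xr-x 23 root  root  4096 Dec  2 14:58 ..
drwxr-xr-x  2 agent agent 4096 Dec  2 14:58 pics
{'time_s': 0.0, 'qpos': [-75.504, 21.992, 2.512, 91.65, -1.026, 66.533, -2.86], 'qd': [0.037, -0.035, -0.04, 0.015, -0.073, -0.036, 0.081], 'joint_efforts': [0.0, -43.347, 1.025, -24.951, 0.011, 0.011, -0.0], 'position': [0.223, 0.609, 0.201], 'tool_rot': [[-0.939, 0.344, -0.001], [0.344, 0.939, -0.003], [-0.0, -0.003, -1.0]], 'force': [0.125, -0.508, 0.136], 'wrist_torque': [0.028, 0.051, -0.0], 'grip_force': 0.0, 'width': 1.004}
side [[462.2, 0.0, 317.6], [0.0, 462.2, 197.7], [0.0, 0.0, 1.0]] pos [ 0.098 -0.873  0.826] R [[0.88, -0.48, -0.01], [-0.3, -0.52, -0.8], [0.38, 0.71, -0.6]]
top [[394.5, 0.0, 316.5], [0.0, 394.5, 196.6], [0.0, 0.0, 1.0]] pos [ 0.464 -0.049  1.236] R [[-0.01, -1.0, 0.01], [-0.99, 0.0, -0.11], [0.11, -0.01, -0.99]]
wrist [[344.9, 0.0, 322.1], [0.0, 344.9, 201.2], [0.0, 0.0, 1.0]] pos [0.151 0.637 0.373] R [[0.34, 0.94, -0.0], [0.9, -0.33, 0.3], [0.28, -0.1, -0.95]]
```

View pics/top0.png

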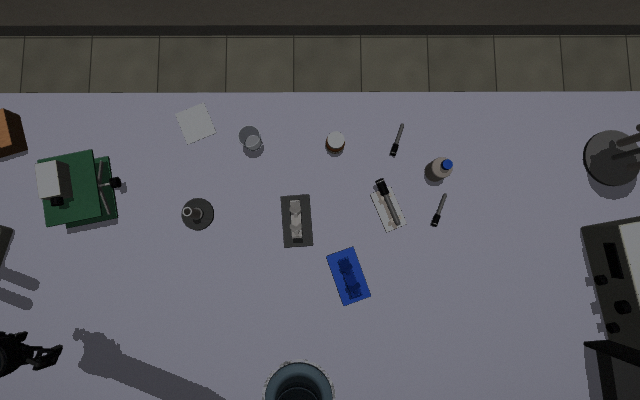

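View pics/side0.png

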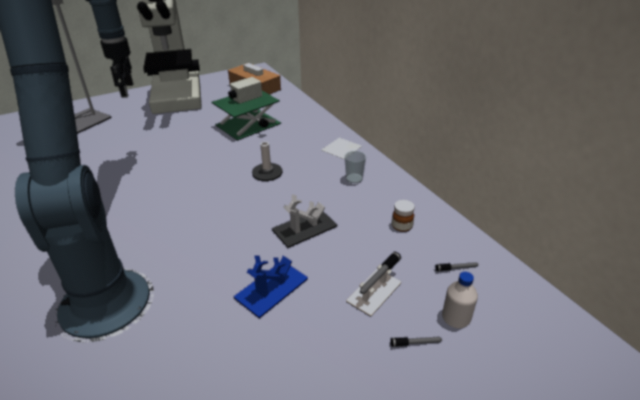

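Run:
```python
import cv2,numpy as np
t=cv2.imread("pics/top0.png");s=cv2.imread("pics/side0.png")
a=cv2.resize(t[165:255,270:420],None,fx=5,fy=5,interpolation=cv2.INTER_CUBIC)
a=cv2.convertScaleAbs(a,alpha=1.6)
cv2.imwrite("pics/topc.png",a[:,:])
b=cv2.resize(s[130:320,235:415],None,fx=3.15,fy=3.15,interpolation=cv2.INTER_CUBIC)
cv2.imwrite("pics/sidec.png",cv2.convertScaleAbs(b,alpha=1.4))
```

```text
(no output)
```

View pics/topc.png

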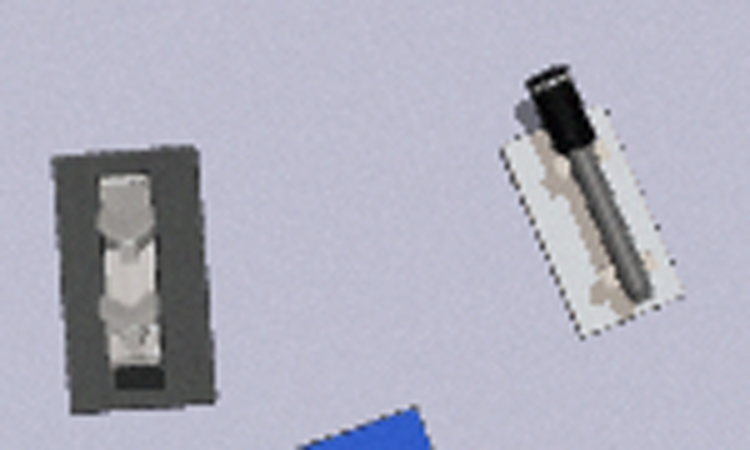

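View pics/sidec.png

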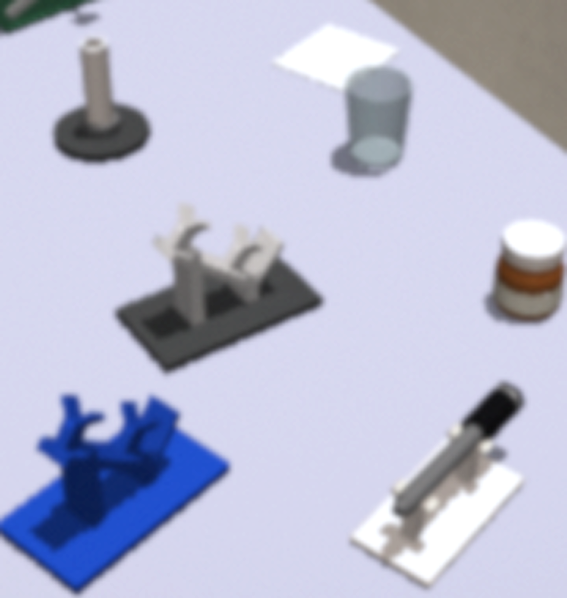

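```bash
cat > h.py <<'E'
from station import ctrl
import cv2,numpy as np
def cam(n):
    c=ctrl.camera_model(n);return np.array(c["intrinsics"],float),np.array(c["rvec"],float),np.array(c["tvec"],float).reshape(3)
def ray(c,px,z):
    """world point of pixel px at height z"""
    K,r,t=c;R=cv2.Rodrigues(r)[0];o=-R.T@t
    d=R.T@np.linalg.inv(K)@np.array([*px,1.]);return o+d*(z-o[2])/d[2]
def proj(c,P):
    K,r,t=c;return cv2.projectPoints(np.atleast_2d(np.array(P,float)),r,t,K,None)[0][:,0]
def go(p,yaw=None):
    """shift/turn in tool axes to reach world TCP p, with tool x at heading yaw (deg)"""
    s=ctrl.observe();R=np.array(s["tool_rot"]);d=R.T@(np.array(p)-s["position"])
    y0=np.degrees(np.arctan2(R[1,0],R[0,0]));tu=0 if yaw is None else -((yaw-y0+180)%360-180)
    print("t",round(s["time_s"],2),"pos",np.round(s["position"],4),"yaw",round(y0,2),"q7",round(s["qpos"][6],1),"shift",np.round(d,4),"turn rad",round(np.radians(tu),4))
def shot(n,name,crop=None,f=1,g=1.5):
    c=cam(n);im=ctrl.grab_frame(n)[:,:,::-1];cv2.imwrite(f"pics/{name}_raw.png",im);np.save(f"pics/{name}.npy",np.array([np.r_[c[0].ravel(),c[1],c[2]]]))
    if crop: im=im[crop[1]:crop[3],crop[0]:crop[2]]
    cv2.imwrite(f"pics/{name}.png",cv2.convertScaleAbs(cv2.resize(im,None,fx=f,fy=f,interpolation=cv2.INTER_CUBIC),alpha=g));return c
def load(name):
    a=np.load(f"pics/{name}.npy")[0];return a[:9].reshape(3,3),a[9:12],a[12:]
E
python3 - <<'E'
from h import *
T=cam("top");S=cam("side")
o=np.array([270,165])
for n,p,z in [("headend",(548,72),.05),("tip",(640,297),.05)]+[("base",q,.01) for q in[(52,157),(197,147),(217,403),(72,413)]]:
    print(n,np.round(ray(T,np.array(p)/5+o,z),3))
print("tubemouth side",np.round(ray(S,np.array([95,45])/3.15+[235,130],.11),3))
for p in [(266,257,'h')]:pass
for q in [(510,388),(402,508)]: print("probe side",np.round(ray(S,np.array(q)/3.15+[235,130],.05),3))
t=cv2.imread("pics/top0.png");m=cv2.inRange(cv2.cvtColor(t,cv2.COLOR_BGR2GRAY)[190:235,175:220],0,90)
M=cv2.moments(m,True);print("foot",np.round(ray(T,(175+M["m10"]/M["m00"],190+M["m01"]/M["m00"]),.01),3))
E
```

```text
headend [ 0.646 -0.25   0.05 ]
tip [ 0.509 -0.302  0.05 ]
base [0.6   0.055 0.01 ]
base [ 0.606 -0.036  0.01 ]
base [ 0.447 -0.047  0.01 ]
base [0.441 0.042 0.01 ]
tubemouth side [0.547 0.303 0.11 ]
probe side [ 0.651 -0.242  0.05 ]
probe side [ 0.512 -0.304  0.05 ]
foot [0.547 0.311 0.01 ]
```

Call:
{"fn": "play_rows", "kwargs": {
  "increments": [
    [[0,-0.045,-0.036,-0.012,-0.07],[0,-0.09,-0.072,-0.024,-0.14],[0,-0.135,-0.108,-0.036,-0.21],[0,-0.18,-0.144,-0.048,-0.28],[0,-0.225,-0.18,-0.06,-0.35]]
  ]
}}

```text
time_s: 0.78
position: [0.3735, 0.3621, 0.2628]
tool_rot: [[-1.0, -0.002, -0.0], [-0.002, 1.0, -0.0], [0.0, -0.0, -1.0]]
force: [0.8, -0.3, 0.7]
width: 1.002
grip_force: 0.0
```

```bash
python3 -c "
from h import *
go((.47,.2,.3),180)"
```

```text
t 0.78 pos [0.3735 0.3621 0.2628] yaw -179.91 q7 42.1 shift [-0.0963 -0.1622 -0.0372] turn rad 0.0015
```

Call:
{"fn": "play_rows", "kwargs": {
  "increments": [
    [[0,-0.03,-0.05,-0.01,0],[0,-0.06,-0.1,-0.02,0],[0,-0.09,-0.15,-0.035,0],[0,-0.096,-0.162,-0.037,0],[0,-0.096,-0.162,-0.037,0]]
  ]
}}

```text
time_s: 1.4
position: [0.4689, 0.2012, 0.2996]
tool_rot: [[-1.0, 0.003, -0.0], [0.003, 1.0, 0.0], [0.0, 0.0, -1.0]]
force: [-0.3, 0.4, 0.7]
width: 0.998
grip_force: 0.0
```

```bash
python3 -c "
from h import *
shot('wrist','w1',None,1.25,1.6)
go((.57,-.27,.25),22.4)"
```

```text
t 1.45 pos [0.4678 0.203  0.2991] yaw -180.0 q7 62.7 shift [-0.1022 -0.473   0.0488] turn rad 2.7507
```

View pics/w1.png

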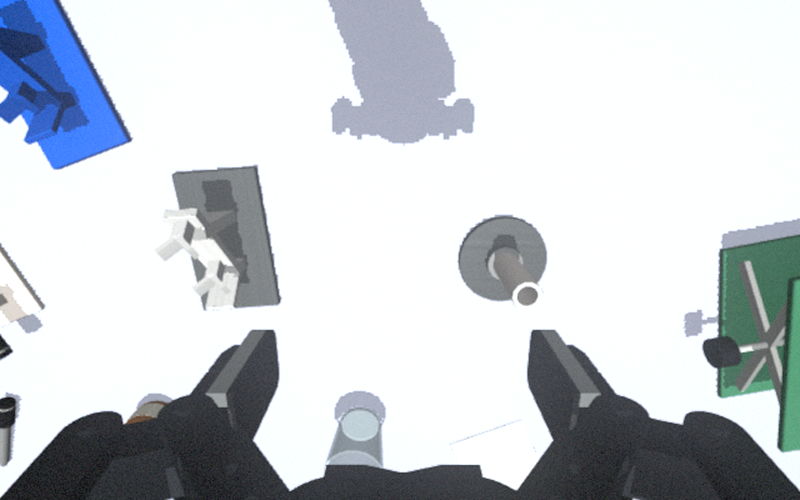

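Run:
```python
from h import *
c=load("w1")
im=cv2.imread("pics/w1_raw.png")
cv2.imwrite("pics/w1c.png",cv2.convertScaleAbs(cv2.resize(im[128:252,120:230],None,fx=4.8,fy=4.8,interpolation=cv2.INTER_CUBIC),alpha=1.0))
print("mouth",ray(c,(526/1.25,293/1.25),.11))
for q in[(173,174),(257,166),(280,303),(206,310)]:print("base",np.round(ray(c,np.array(q)/1.25,.008),4))
```

```text
mouth [0.54561305 0.31404426 0.11      ]
base [ 0.4505 -0.0416  0.008 ]
base [0.4424 0.0486 0.008 ]
base [0.6006 0.0589 0.008 ]
base [ 0.6092 -0.0288  0.008 ]
```

View pics/w1c.png

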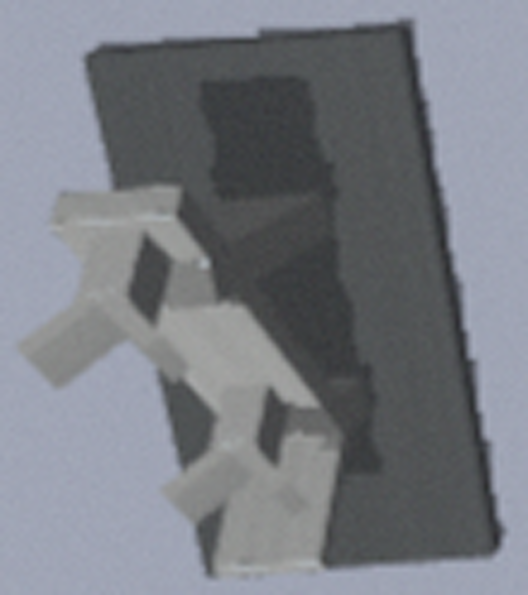

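```bash
cat >> h.py <<'E'
def frame(o,hd,el=40):
    h=np.radians(hd);e=np.radians(el);u=np.array([np.cos(h)*np.cos(e),np.sin(h)*np.cos(e),np.sin(e)])
    y=np.array([-np.sin(h),np.cos(h),0]);return np.array(o),np.c_[u,y,np.cross(u,y)]
E
python3 - <<'E'
from h import *
c=load("w1");o,R=frame((.5257+.045,.0093+.0032,.055),184.15)
im=cv2.imread("pics/w1c.png")
for x in(98,84,29,15):
    q=[(x,17,5.7),(x,0,-11.3),(x,-17,5.7),(x,0,0)]
    p=(proj(c,[o+R@(np.array(a)/1e3) for a in q])-[120,128])*4.8
    print(x,np.round(p).astype(int).tolist())
    cv2.polylines(im,[np.round(p[:3]).astype(np.int32)],False,{98:(0,0,255),84:(0,255,0),29:(255,0,0),15:(0,255,255)}[x],1)
cv2.imwrite("pics/w1d.png",im)
E
```

```text
98 [[8, 350], [102, 281], [161, 339], [90, 323]]
84 [[42, 383], [132, 315], [189, 372], [121, 356]]
29 [[156, 494], [234, 432], [287, 485], [226, 470]]
15 [[181, 519], [257, 458], [309, 510], [249, 495]]
```

View pics/w1d.png

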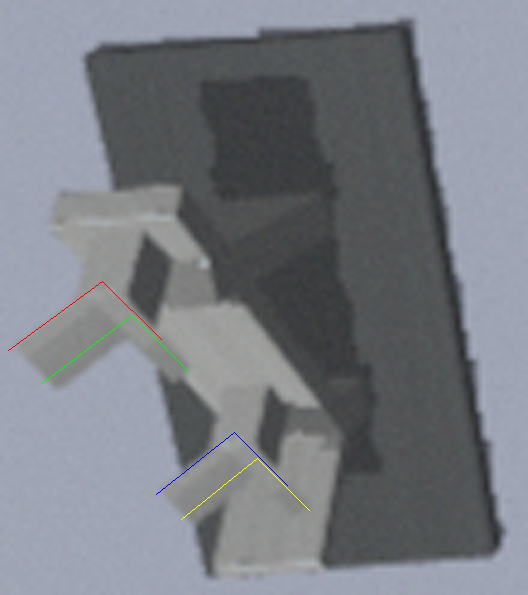

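Call:
{"fn": "play_rows", "kwargs": {
  "increments": [
    [[0,-0.012,-0.056,0.004,0.18],[0,-0.024,-0.112,0.008,0.36],[0,-0.036,-0.168,0.012,0.54],[0,-0.048,-0.224,0.016,0.72],[0,-0.06,-0.28,0.02,0.9]]
  ]
}}

```text
time_s: 2.08
position: [0.5287, -0.076, 0.2788]
tool_rot: [[-0.621, 0.784, -0.001], [0.784, 0.621, 0.001], [0.001, 0.0, -1.0]]
force: [0.2, 0.5, -0.4]
width: 0.998
grip_force: 0.0
```

```bash
python3 -c "
from h import *
go((.562,-.281,.2),22.4)"
```

```text
t 2.08 pos [ 0.5287 -0.076   0.2788] yaw 128.4 q7 45.8 shift [-0.1815 -0.1012  0.0785] turn rad 1.85
```

Call:
{"fn": "play_rows", "kwargs": {
  "increments": [
    [[0,-0.036,-0.02,0.01,0.18],[0,-0.072,-0.04,0.02,0.36],[0,-0.108,-0.06,0.03,0.54],[0,-0.144,-0.08,0.04,0.72],[0,-0.18,-0.1,0.05,0.9]]
  ]
}}

```text
time_s: 2.7
position: [0.5636, -0.2782, 0.2278]
tool_rot: [[0.228, 0.974, -0.001], [0.974, -0.228, 0.003], [0.002, -0.002, -1.0]]
force: [0.0, -0.1, -0.1]
width: 1.003
grip_force: 0.0
```

Call:
{"fn": "play_rows", "kwargs": {
  "increments": [
    [[0,0,0,0.02,0.18],[0,0,0,0.03,0.36],[0,0,0,0.03,0.54],[0,0,0,0.03,0.72],[0,0,0,0.03,0.95]]
  ]
}}

```text
time_s: 3.32
position: [0.5631, -0.2771, 0.1978]
tool_rot: [[0.908, 0.419, -0.002], [0.419, -0.908, 0.003], [-0.001, -0.003, -1.0]]
force: [0.2, -0.1, -0.2]
width: 0.996
grip_force: 0.0
```

Run:
```python
from h import *
c=shot('wrist','w2',None,1.25,1.4)
P=[(.51,-.303,.05),(.648,-.246,.05),(.602,-.265,.05)];print(proj(c,P)*1.25)
go((.562,-.281,.2),22.4)
```

```text
[[406.06987141 294.11725225]
 [415.39985785  96.29594065]
 [411.99458668 168.49703248]]
t 3.38 pos [ 0.5632 -0.277   0.1976] yaw 24.58 q7 -21.8 shift [-0.0027  0.0031 -0.0024] turn rad 0.038
```

View pics/w2.png

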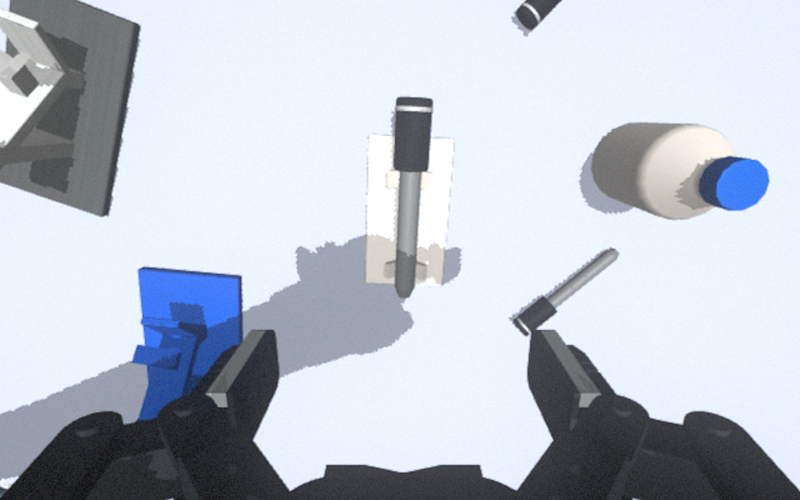

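Run:
```python
from h import *
c=load('w2')
a=ray(c,(404/1.25,295/1.25),.05);s=ray(c,(411/1.25,170/1.25),.05);b=ray(c,(414.5/1.25,98/1.25),.05)
print(a,s,b,np.linalg.norm(b-a),np.linalg.norm(s-a))
d=b-a;hd=np.degrees(np.arctan2(d[1],d[0]));d/=np.linalg.norm(d)
m=(a+b)/2;g=m-.018*d;print(hd,g)
go((g[0],g[1],.031),hd)
```

```text
[ 0.50860707 -0.30181838  0.05      ] [ 0.6007097  -0.26480191  0.05      ] [ 0.64672508 -0.24590878  0.05      ] 0.14900492593473452 0.09926285373951531
22.0378999902532 [ 0.56098123 -0.28061754  0.05      ]
t 3.38 pos [ 0.5632 -0.277   0.1976] yaw 24.58 q7 -21.8 shift [-0.0033  0.0029  0.1666] turn rad 0.0443
```

Call:
{"fn": "play_rows", "kwargs": {
  "increments": [
    [[0,-0.003,0.003,0.05,0.044],[0,-0.003,0.003,0.1,0.044],[0,-0.003,0.003,0.14,0.044],[0,-0.003,0.003,0.166,0.044],[0,-0.003,0.003,0.166,0.044]]
  ]
}}

```text
time_s: 4.0
position: [0.559, -0.2808, 0.0299]
tool_rot: [[0.923, 0.384, -0.006], [0.385, -0.923, 0.005], [-0.004, -0.007, -1.0]]
force: [-0.3, 0.0, 0.3]
width: 0.998
grip_force: 0.0
```

```bash
python3 -c "
from h import *
go((.561,-.2806,.031),22.04)"
```

```text
t 4.0 pos [ 0.559  -0.2808  0.0299] yaw 22.61 q7 -16.2 shift [ 0.0019  0.0005 -0.0011] turn rad 0.01
```

Call:
{"fn": "play_rows", "kwargs": {
  "increments": [
    [[0.3,0.002,0.0,-0.001,0.01],[0.6,0.002,0.0,-0.001,0.01],[1,0.002,0,-0.001,0.01],[1,0.002,0,-0.001,0.01],[1,0.002,0,-0.001,0.01]]
  ],
  "grip_force": 40
}}

```text
time_s: 4.62
position: [0.5623, -0.2845, 0.0349]
tool_rot: [[0.929, 0.37, 0.0], [0.37, -0.929, -0.0], [0.0, 0.0, -1.0]]
force: [0.2, -1.7, 0.3]
width: 0.004
grip_force: 0.0
```

Call:
{"fn": "play_rows", "kwargs": {
  "increments": [
    [[1,0,0,0,0],[1,0,0,0,0],[1,0,0,-0.02,0],[1,0,0,-0.05,0],[1,0,0,-0.09,0]]
  ]
}}

```text
time_s: 5.25
position: [0.5618, -0.2844, 0.1261]
tool_rot: [[0.929, 0.37, -0.001], [0.37, -0.929, 0.0], [-0.001, -0.0, -1.0]]
force: [0.4, 0.6, -0.3]
width: 0.002
grip_force: 0.0
```

```bash
python3 -c "
from h import *
go((.561,-.2806,.21),22.04)"
```

```text
t 5.25 pos [ 0.5618 -0.2844  0.1261] yaw 21.71 q7 -20.8 shift [ 0.0006 -0.0038 -0.0839] turn rad -0.0057
```

```bash
python3 -c "
from h import *
shot('wrist','w3',None,1.25,1.4)
shot('side','s3',(330,220,430,330),5,1.5)
a=cv2.imread('pics/w3.png');b=cv2.resize(cv2.imread('pics/s3.png'),(454,500))
a=a[:,150:640][:, :346];cv2.imwrite('pics/c3.png',np.hstack([cv2.imread('pics/w3.png')[:,230:576],b]))
"
```

```text
(no output)
```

View pics/c3.png

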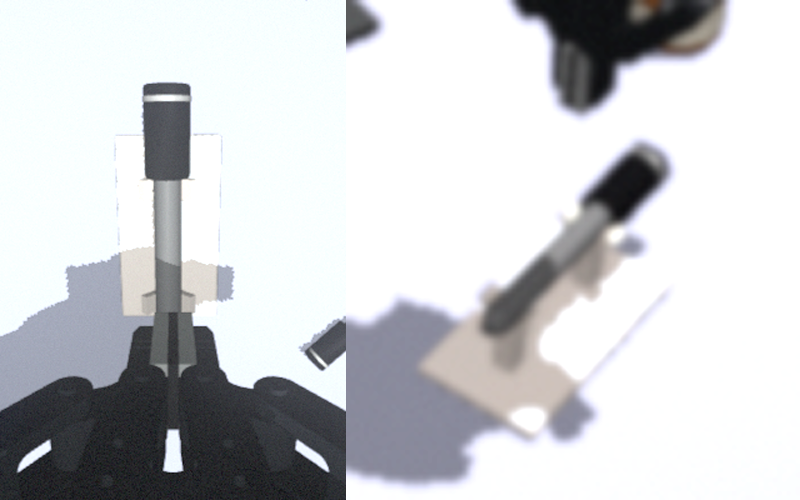

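Run:
```python
from h import *
c=load('w3');s=ctrl.observe();p=np.array(s["position"])
print("tcp px",proj(c,[p,p+[0,0,.019]])*1.25-[230,0])
for q in[(398,180),(398,85)]:print(ray(c,np.array(q)/1.25,.05))
print("pred tip",proj(c,[(.5086,-.3018,.05),(.561,-.2806,.05)])*1.25-[230,0])
T=cam('top');t=ctrl.grab_frame('top')[:,:,::-1]
g=cv2.cvtColor(t,cv2.COLOR_BGR2GRAY)
print(proj(T,[p,(.561,-.2806,.05)]))
S=cam('side');print("side px",(proj(S,[p,(.5086,-.3018,.05),(.6467,-.2459,.05),(.561,-.2806,.05)])-[330,220])*[4.54,4.545]+[346,0])
```

```text
tcp px [[185.28915311 302.65410491]
 [186.61628746 323.49124267]]
[ 0.59956872 -0.26541896  0.05      ]
[ 0.64678588 -0.24677656  0.05      ]
pred tip [[168.6749915  333.60516161]
 [167.92756231 249.25307534]]
[[398.51707749 203.24713492]
 [390.49165221 207.2916516 ]]
side px [[576.9188912  144.26829299]
 [485.69531047 323.92515589]
 [646.97482078 157.47607241]
 [550.20432557 257.37375597]]
```

Run:
```python
from h import *
def loc(c,p,R):
    K,r,t=c;Rc=cv2.Rodrigues(r)[0];o=-Rc.T@t;return np.round(R.T@(o-p),4),np.round(R.T@Rc.T,3).tolist()
c=cam("wrist");s=ctrl.observe();p=np.array(s["position"]);R=np.array(s["tool_rot"])
print(loc(c,p,R))
for n,p,yaw in(("w1",(.4678,.203,.2991),180),("w2",(.5632,-.277,.1976),24.58),("w3",(.5618,-.2844,.1261),21.71)):
    a=np.radians(yaw);Rt=np.array([[np.cos(a),np.sin(a),0],[np.sin(a),-np.cos(a),0],[0,0,-1]])
    print(n,loc(load(n),np.array(p),Rt)[0],(proj(load(n),[p])*1.25).round())
print([ctrl.observe()["position"] for _ in range(2)])
for n in("side","top"):
    c=cam(n);im=ctrl.grab_frame(n);cv2.imwrite(f"pics/{n}4.png",im[:,:,::-1]);q=proj(c,[s["position"]])[0];print(n,q)
    x,y=q.astype(int);print(cv2.cvtColor(im,cv2.COLOR_RGB2GRAY)[y-14:y+6,x-3:x+5:2].T.tolist())
```

```text
(array([ 0.0772, -0.0007, -0.1713]), [[0.0, -0.954, -0.3], [1.0, 0.001, -0.001], [0.001, -0.3, 0.954]])
w1 [ 0.076  -0.0009 -0.1718] [[405. 299.]]
w2 [ 0.0772 -0.0004 -0.1714] [[405. 303.]]
w3 [ 0.0773 -0.0006 -0.1712] [[405. 303.]]
[array([ 0.56443689, -0.2864127 ,  0.12890916]), array([ 0.56443689, -0.2864127 ,  0.12890916])]
side [380.0036721  252.36730586]
[[53, 54, 57, 59, 61, 71, 105, 144, 166, 173, 174, 174, 174, 174, 174, 175, 174, 175, 175, 175], [43, 46, 47, 47, 49, 54, 71, 107, 147, 168, 173, 174, 174, 175, 175, 174, 175, 175, 175, 174], [55, 55, 54, 54, 54, 56, 64, 92, 132, 161, 172, 174, 175, 175, 175, 174, 174, 175, 175, 175], [25, 24, 22, 21, 23, 40, 83, 132, 161, 172, 175, 175, 175, 175, 175, 174, 174, 175, 175, 174]]
top [397.917705   203.75423234]
[[126, 128, 128, 129, 129, 86, 132, 139, 139, 142, 140, 140, 27, 13, 23, 25, 26, 31, 34, 38], [129, 129, 129, 125, 128, 98, 93, 65, 37, 35, 31, 19, 22, 25, 29, 31, 36, 36, 39, 39], [127, 96, 40, 12, 6, 2, 4, 16, 17, 16, 20, 28, 28, 31, 37, 37, 38, 41, 43, 44], [6, 4, 2, 2, 6, 14, 19, 21, 23, 27, 30, 34, 38, 37, 41, 42, 43, 44, 44, 47]]
```

Run:
```python
from h import *
c=cam("side");p=np.array([.563,-.2852,.1275])
for d in(0,.01,.02,.03):
    print(d,[np.round(proj(c,[p+[a*.93-b*.37,a*.37+b*.93,d]])[0],1).tolist() for a in(-.011,.011) for b in(-.008,.008)])
c=load('w3')
p=np.array([.5628,-.2850,.127])
for d in(0,.01,.02):print(d,[(proj(c,[p+[a*.93-b*.37,a*.37+b*.93,d]])[0]*1.25-[230,0]).round(1).tolist() for a in(-.011,.011) for b in(-.008,.008)])
```

```text
0 [[379.4, 257.1], [373.2, 253.9], [385.0, 251.6], [378.8, 248.5]]
0.01 [[379.7, 253.7], [373.5, 250.5], [385.3, 248.2], [379.1, 245.1]]
0.02 [[380.0, 250.3], [373.7, 247.1], [385.6, 244.8], [379.4, 241.7]]
0.03 [[380.3, 246.8], [374.0, 243.6], [386.0, 241.4], [379.7, 238.3]]
0 [[195.0, 325.3], [158.5, 325.2], [195.9, 278.3], [158.0, 278.2]]
0.01 [[196.2, 336.4], [157.7, 336.4], [197.1, 287.2], [157.1, 287.2]]
0.02 [[197.5, 348.9], [156.8, 348.8], [198.5, 297.3], [156.2, 297.2]]
```

Call:
{"fn": "play_rows", "kwargs": {
  "increments": [
    [[0,-0.001,-0.003,0,0],[0,-0.001,-0.003,0.0,0],[0,-0.001,-0.003,0.04,0],[0,-0.001,-0.003,0.08,0],[0,-0.001,-0.003,0.1,0]]
  ]
}}

```text
time_s: 6.12
position: [0.5584, -0.2808, 0.0217]
tool_rot: [[0.929, 0.37, -0.004], [0.37, -0.929, 0.002], [-0.003, -0.003, -1.0]]
force: [-0.1, 0.4, -0.8]
width: 0.996
grip_force: 0.0
```

Call:
{"fn": "play_rows", "kwargs": {
  "increments": [
    [[0,0,0,0.01,0],[0,0,0,0.019,0],[0.5,0,0,0.019,0],[1,0,0,0.019,0],[1,0,0,0.019,0]]
  ],
  "grip_force": 40
}}

```text
time_s: 6.75
position: [0.5609, -0.2824, 0.0065]
tool_rot: [[0.929, 0.37, 0.001], [0.37, -0.929, -0.001], [0.001, 0.001, -1.0]]
force: [-0.3, -0.9, 0.4]
width: 0.376
grip_force: 0.0
```

Call:
{"fn": "play_rows", "kwargs": {
  "increments": [
    [[1,0,0,0,0],[1,0,0,0,0],[1,0,0,0,0]]
  ]
}}

```text
time_s: 7.12
position: [0.5605, -0.2817, 0.0063]
tool_rot: [[0.929, 0.371, 0.0], [0.371, -0.929, 0.001], [0.001, -0.001, -1.0]]
force: [-1.3, 2.7, 5.5]
width: 0.171
grip_force: 39.0
```

Call:
{"fn": "play_rows", "kwargs": {
  "increments": [
    [[1,0,0,-0.01,0],[1,0,0,-0.04,0],[1,0,0,-0.08,0],[1,0,0,-0.12,0],[1,0,0,-0.16,0]]
  ]
}}

```text
time_s: 7.75
position: [0.5599, -0.2824, 0.1669]
tool_rot: [[0.929, 0.37, 0.0], [0.37, -0.929, -0.001], [-0.0, 0.001, -1.0]]
force: [0.4, 0.7, 0.1]
width: 0.174
grip_force: 39.0
```

Call:
{"fn": "play_rows", "kwargs": {
  "increments": [
    [[1,0,0,0,-0.15],[1,0,0,0,-0.3],[1,0,0,0,-0.45],[1,0,0,0,-0.6],[1,0,0,0,-0.75]]
  ]
}}

```text
time_s: 8.38
position: [0.5598, -0.2825, 0.1657]
tool_rot: [[0.424, 0.906, 0.0], [0.906, -0.424, -0.001], [-0.001, 0.0, -1.0]]
force: [-0.4, 0.0, 0.0]
width: 0.171
grip_force: 39.0
```

Run:
```python
from h import *
go((.5256,.0097,.15),184.15)
print({k:np.round(v,2).tolist() for k,v in ctrl.observe().items() if k in("width","grip_force","qpos")})
```

```text
t 8.38 pos [ 0.5598 -0.2825  0.1657] yaw 64.94 q7 15.5 shift [ 0.2502 -0.1548  0.0154] turn rad -2.0806
{'qpos': [-12.68, 27.34, 46.49, 98.6, -21.81, 63.52, 15.47], 'grip_force': 39.0, 'width': 0.17}
```

Call:
{"fn": "play_rows", "kwargs": {
  "increments": [
    [[1,0.03,-0.02,0,-0.17],[1,0.06,-0.04,0,-0.34],[1,0.09,-0.06,0,-0.51],[1,0.12,-0.08,0,-0.68],[1,0.15,-0.1,0,-0.85]]
  ]
}}

```text
time_s: 9.0
position: [0.5335, -0.1032, 0.1657]
tool_rot: [[-0.401, 0.916, 0.001], [0.916, 0.401, -0.0], [-0.001, 0.0, -1.0]]
force: [0.0, -0.6, -1.2]
width: 0.17
grip_force: 39.1
```

```bash
python3 -c "
from h import *
go((.5256,.0097,.15),184.15)"
```

```text
t 9.0 pos [ 0.5335 -0.1032  0.1657] yaw 113.67 q7 39.2 shift [0.1066 0.0381 0.0157] turn rad -1.2302
```

Call:
{"fn": "play_rows", "kwargs": {
  "increments": [
    [[1,0.03,0.01,0,-0.17],[1,0.06,0.02,0,-0.34],[1,0.09,0.03,0,-0.51],[1,0.106,0.038,0,-0.68],[1,0.106,0.038,0,-0.85]]
  ]
}}

```text
time_s: 9.62
position: [0.5266, 0.0107, 0.1656]
tool_rot: [[-0.954, 0.299, 0.0], [0.299, 0.954, 0.0], [-0.0, 0.001, -1.0]]
force: [0.9, 0.0, -1.0]
width: 0.17
grip_force: 39.1
```

Call:
{"fn": "play_rows", "kwargs": {
  "increments": [
    [[1,0,0,0,-0.17],[1,0,0,0,-0.34],[1,0,0,0,-0.38],[1,0,0,0,-0.38]]
  ]
}}

```text
time_s: 10.12
position: [0.5266, 0.008, 0.1656]
tool_rot: [[-0.998, -0.066, 0.0], [-0.066, 0.998, -0.0], [-0.0, -0.0, -1.0]]
force: [-0.1, -0.6, -1.0]
width: 0.171
grip_force: 39.1
```

Run:
```python
from h import *
go((.5256,.0097,.15),184.15)
c=shot('wrist','w5',None,1.25,1.4);s=ctrl.observe();p=np.array(s['position'])
R=np.array(s['tool_rot'])
a=p+[0,0,.0436]
print("level pred tip,grip,shoulder,head",(proj(c,[a+R[:,0]*x for x in(-.056,0,.044,.094)])).round(1).tolist())
im=cv2.imread('pics/w5_raw.png');g=cv2.cvtColor(im,cv2.COLOR_BGR2GRAY)
print(g[40:260:5,322].tolist())
S=cam('side');sp=ctrl.grab_frame('side')[:,:,::-1];cv2.imwrite('pics/s5.png',sp)
print("side", proj(S,[a+R[:,0]*x for x in(-.056,0,.044,.094)]).round(1).tolist())
b=cv2.resize(sp[150:250,240:360],None,fx=4,fy=4,interpolation=cv2.INTER_CUBIC)
cv2.imwrite('pics/c5.png',np.hstack([cv2.resize(im[0:320,220:430],(262,400)),b]))
```

```text
t 10.12 pos [0.5266 0.008  0.1656] yaw -176.22 q7 93.2 shift [0.0009 0.0018 0.0156] turn rad -0.0064
level pred tip,grip,shoulder,head [[320.4, 389.6], [320.2, 284.5], [320.1, 183.1], [319.9, 39.7]]
[45, 49, 46, 62, 135, 135, 44, 39, 45, 44, 42, 38, 33, 41, 37, 43, 40, 39, 38, 37, 41, 41, 37, 43, 42, 37, 40, 41, 39, 43, 38, 89, 88, 88, 88, 90, 89, 86, 85, 88, 87, 87, 86, 87]
side [[320.6, 156.5], [301.7, 163.1], [286.3, 168.4], [268.3, 174.6]]
```

Call:
{"fn": "play_rows", "kwargs": {
  "increments": [
    [[1,0.001,0.002,0.03,-0.006],[1,0.001,0.002,0.06,-0.006],[1,0.001,0.002,0.075,-0.006],[1,0.001,0.002,0.075,-0.006]]
  ],
  "grip_force": 25
}}

```text
time_s: 10.72
position: [0.5246, 0.0104, 0.0897]
tool_rot: [[-0.997, -0.073, -0.002], [-0.073, 0.997, -0.001], [0.003, -0.001, -1.0]]
force: [0.1, 0.7, -0.7]
width: 0.173
grip_force: 39.1
```

Call:
{"fn": "play_rows", "kwargs": {
  "increments": [
    [[1,0,0,0.003,0],[1,0,0,0.006,0],[1,0,0,0.009,0],[1,0,0,0.012,0],[1,0,0,0.015,0]]
  ],
  "grip_force": 20
}}

```text
time_s: 11.35
position: [0.5264, 0.0097, 0.0768]
tool_rot: [[-0.997, -0.074, 0.001], [-0.074, 0.997, -0.001], [-0.001, -0.001, -1.0]]
force: [-0.9, -2.9, 9.8]
width: 0.173
grip_force: 40.2
```

```bash
python3 -c "
from h import *
go((.5256,.0097,.0493),184.15)"
```

```text
t 11.35 pos [0.5264 0.0097 0.0768] yaw -175.78 q7 96.8 shift [0.0009 0.0001 0.0275] turn rad 0.0013
```

Call:
{"fn": "play_rows", "kwargs": {
  "increments": [
    [[1,0,0,0.002,0],[1,0,0,0.004,0],[1,0,0,0.006,0],[1,0,0,0.008,0],[1,0,0,0.008,0]]
  ],
  "grip_force": 20
}}

```text
time_s: 11.98
position: [0.5289, 0.0079, 0.0702]
tool_rot: [[-0.997, -0.073, 0.006], [-0.073, 0.997, -0.002], [-0.006, -0.003, -1.0]]
force: [-0.1, -4.0, 8.4]
width: 0.169
grip_force: 41.3
```

Call:
{"fn": "play_rows", "kwargs": {
  "increments": [
    [[1,0.0005,-0.001,0.003,0],[1,0.001,-0.002,0.006,0],[1,0.001,-0.002,0.009,0],[1,0.001,-0.002,0.012,0],[1,0.001,-0.002,0.012,0]]
  ]
}}

```text
time_s: 12.6
position: [0.5297, 0.006, 0.0587]
tool_rot: [[-0.997, -0.072, 0.009], [-0.073, 0.997, -0.002], [-0.009, -0.003, -1.0]]
force: [2.2, -4.1, 8.1]
width: 0.173
grip_force: 44.4
```

Call:
{"fn": "play_rows", "kwargs": {
  "increments": [
    [[1,0.001,-0.001,0.003,0],[1,0.002,-0.001,0.006,0],[1,0.002,-0.001,0.008,0],[1,0.002,-0.001,0.01,0],[1,0.002,-0.001,0.01,0]]
  ]
}}

```text
time_s: 13.22
position: [0.5287, 0.0057, 0.0495]
tool_rot: [[-0.997, -0.073, 0.011], [-0.073, 0.997, -0.001], [-0.011, -0.002, -1.0]]
force: [2.5, -2.7, 11.3]
width: 0.167
grip_force: 50.0
```

Run:
```python
from h import *
c=shot('wrist','w6');im=cv2.imread('pics/w6_raw.png');g=cv2.cvtColor(im,cv2.COLOR_BGR2GRAY)
m=((g<60)&(np.arange(640)[None]>260)&(np.arange(640)[None]<390)).astype(np.uint8);m[230:]=0
n,l,st,ce=cv2.connectedComponentsWithStats(m)
for i in range(1,n):
    if st[i,4]>150:print(st[i],ce[i].round(1))
o,R=frame((.5707,.0135,.055),184.15)
print("pred in cradle: tip,shoulder,headend,head sides",proj(c,[o+R@np.array(q)/1e3 for q in[(0,0,0),(100,0,0),(150,0,0),(150,13,0),(150,-13,0),(150,0,13),(100,0,13)]]).round(1).tolist())
```

```text
[  261    55   128   109 11570] [321.9 108.8]
[ 261  153  119   77 5881] [320.4 198.6]
pred in cradle: tip,shoulder,headend,head sides [[328.8, 314.4], [334.1, 236.2], [341.7, 122.7], [274.9, 122.6], [408.6, 122.7], [343.9, 177.0], [334.9, 275.6]]
```

Call:
{"fn": "play_rows", "kwargs": {
  "increments": [
    [[1,0,0,0.001,0],[1,0,0,0.002,0],[1,0,0,0.003,0],[1,0,0,0.003,0]]
  ]
}}

```text
time_s: 13.78
position: [0.5295, 0.0057, 0.0473]
tool_rot: [[-0.997, -0.072, 0.012], [-0.073, 0.997, -0.001], [-0.012, -0.001, -1.0]]
force: [2.1, -2.7, 15.2]
width: 0.173
grip_force: 51.2
```

Force is rising (seated or near). Take my last picture here: wrist and side together.

Run:
```python
from h import *
shot('wrist','w7');im=cv2.imread('pics/w7_raw.png')
sp=ctrl.grab_frame('side')[:,:,::-1];cv2.imwrite('pics/s7.png',sp)
tp=ctrl.grab_frame('top')[:,:,::-1];cv2.imwrite('pics/t7.png',tp)
a=cv2.resize(im[30:380,220:430],(360,600),interpolation=cv2.INTER_CUBIC)
b=cv2.resize(sp[170:255,260:350],(440,415),interpolation=cv2.INTER_CUBIC)
d=cv2.resize(tp[185:220,270:330],(440,185),interpolation=cv2.INTER_CUBIC)
cv2.imwrite('pics/c7.png',cv2.convertScaleAbs(np.hstack([a,np.vstack([b,d[:185]])]),alpha=1.6))
```

```text
(no output)
```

View pics/c7.png

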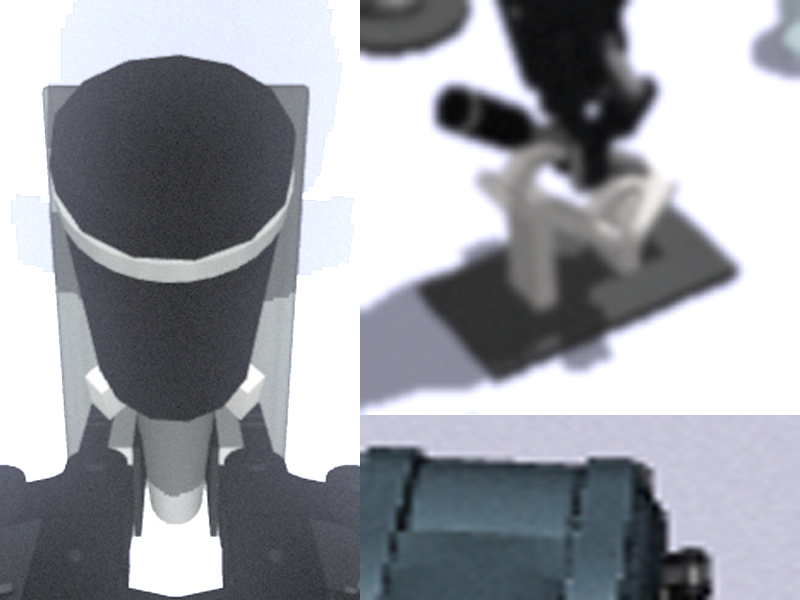

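Call:
{"fn": "play_rows", "kwargs": {
  "increments": [
    [[0.78,0,0,0,0],[0.74,0,0,0,0],[0.7,0,0,0,0],[0.5,0,0,0,0],[0.5,0,0,0,0]]
  ]
}}

```text
time_s: 14.55
position: [0.5219, 0.0077, 0.0421]
tool_rot: [[-0.997, -0.074, -0.002], [-0.074, 0.997, 0.0], [0.002, 0.0, -1.0]]
force: [-0.6, -0.3, -0.3]
width: 0.5
grip_force: 0.0
```

Call:
{"fn": "play_rows", "kwargs": {
  "increments": [
    [[0.3,0,0,0,0],[0.0,0,0,0,0],[0,0,0,0,0],[0,0,0,0,0]]
  ]
}}

```text
time_s: 15.05
position: [0.5228, 0.0074, 0.0427]
tool_rot: [[-0.997, -0.074, 0.0], [-0.074, 0.997, 0.0], [-0.0, 0.0, -1.0]]
force: [-0.0, 0.1, -0.5]
width: 1.002
grip_force: 0.0
```

Run:
```python
from h import *
s=ctrl.observe();print(s["position"],s["force"],s["width"],s["grip_force"])
c=shot('wrist','w8');im=cv2.imread('pics/w8_raw.png');g=cv2.cvtColor(im,cv2.COLOR_BGR2GRAY)
for r in range(60,340,12):
    print(r,g[r,230:420:5].tolist())
o,R=frame((.5707,.0105,.055),184.15)
print(proj(c,[o+R@np.array(q)/1e3 for q in[(0,0,0),(0,0,8),(100,0,0),(100,0,13),(150,0,0),(150,13,0),(150,-13,0),(150,0,13),(150,0,-13)]]).round(1).tolist())
```

```text
[0.52277279 0.00738031 0.04269329] [-0.02822426  0.05691936 -0.47965688] 1.0018855661223018 0.0
60 [223, 223, 223, 222, 222, 154, 156, 154, 154, 152, 151, 153, 151, 150, 150, 151, 151, 152, 148, 149, 149, 149, 151, 150, 149, 150, 151, 151, 149, 149, 150, 150, 151, 149, 153, 151, 151, 154]
72 [225, 222, 223, 223, 222, 154, 153, 152, 150, 149, 151, 151, 153, 148, 148, 151, 150, 149, 149, 149, 148, 148, 148, 151, 148, 148, 149, 151, 150, 150, 149, 151, 153, 150, 151, 152, 153, 153]
84 [222, 223, 225, 223, 201, 152, 151, 152, 152, 153, 150, 152, 147, 149, 151, 149, 148, 149, 148, 147, 149, 149, 149, 150, 149, 149, 149, 149, 149, 153, 151, 153, 151, 148, 152, 152, 152, 153]
96 [224, 223, 115, 117, 88, 88, 86, 82, 86, 84, 81, 83, 83, 81, 81, 80, 80, 79, 78, 81, 79, 79, 80, 82, 81, 80, 79, 81, 81, 82, 81, 82, 87, 83, 150, 152, 151, 154]
108 [224, 223, 190, 119, 87, 84, 83, 84, 85, 83, 80, 78, 78, 81, 79, 78, 81, 78, 79, 80, 76, 80, 77, 79, 79, 79, 80, 82, 79, 82, 83, 81, 87, 76, 153, 151, 150, 224]
120 [223, 224, 216, 117, 86, 84, 84, 79, 82, 81, 79, 81, 79, 78, 77, 76, 78, 75, 76, 77, 76, 
[... 2674 characters left out ...]
222, 222, 222, 112, 112, 113, 107, 112, 110, 111, 105, 203, 65, 61, 50, 50, 50, 69, 82, 78, 204, 100, 111, 109, 110, 112, 113, 113, 115, 223, 222, 222, 222, 223, 222, 222]
324 [223, 221, 223, 223, 224, 190, 112, 109, 109, 109, 114, 206, 205, 203, 119, 86, 87, 87, 89, 87, 83, 160, 204, 204, 204, 113, 110, 109, 111, 113, 114, 223, 222, 223, 223, 223, 222, 223]
336 [221, 222, 223, 223, 222, 222, 222, 221, 222, 223, 222, 223, 219, 199, 202, 111, 125, 131, 130, 122, 110, 201, 205, 198, 221, 222, 221, 222, 222, 221, 222, 222, 222, 223, 222, 221, 223, 221]
[[319.5, 331.2], [319.5, 346.8], [318.2, 259.3], [317.9, 302.1], [316.1, 150.9], [244.6, 150.8], [387.6, 151.0], [315.4, 212.5], [316.7, 101.6]]
```

Run:
```python
from h import *
im=cv2.imread('pics/w8_raw.png');c=load('w8');K,r,t=c;Rc=cv2.Rodrigues(r)[0]
o,R=frame((.5707,.0105,.055),184.15)
cp=-Rc.T@t
# depth from width of the head's end, then cradle coordinates
for w,row in((129,184),(131,186),(134,188)):
    z=.026*K[0,0]/w;X=Rc.T@(np.array([(311-K[0,2])*z/K[0,0],(row-K[1,2])*z/K[0,0],z])-t)
    print(w,X.round(4),"cradle",(R.T@(X-o)*1e3).round(1))
# shoulder lower edge (row 312) and tip (row ~342): rays crossed with the vertical plane y=0 of cradle
def cut(px,y=0):
    d=Rc.T@np.linalg.inv(K)@np.array([*px,1.]);s=(y-R[:,1]@(cp-o))/(R[:,1]@d);return
for el in(36,40,44):
  for x in(-10,-5,0):
    A,B=frame(o+R[:,0]*x/1e3,184.15,el);B=B
    print(el,x,proj(c,[A+B@np.array(q)/1e3 for q in[(0,0,4.5),(100,0,13),(150,0,-13),(150,13,0),(150,-13,0)]]).round(0).tolist())
```

```text
129 [0.4636 0.0016 0.1466] cradle [141.2   1.1   1.1]
131 [0.4637 0.0016 0.1478] cradle [141.8   1.1   2.1]
134 [0.4637 0.0017 0.1494] cradle [142.9   1.1   3.3]
36 -10 [[320.0, 343.0], [318.0, 289.0], [318.0, 108.0], [259.0, 146.0], [375.0, 146.0]]
36 -5 [[320.0, 342.0], [318.0, 283.0], [317.0, 92.0], [255.0, 130.0], [378.0, 130.0]]
36 0 [[319.0, 340.0], [318.0, 278.0], [317.0, 74.0], [251.0, 112.0], [382.0, 112.0]]
40 -10 [[320.0, 343.0], [318.0, 312.0], [317.0, 136.0], [254.0, 183.0], [380.0, 183.0]]
40 -5 [[320.0, 342.0], [318.0, 307.0], [317.0, 120.0], [249.0, 168.0], [383.0, 168.0]]
40 0 [[319.0, 340.0], [318.0, 302.0], [317.0, 102.0], [245.0, 151.0], [388.0, 151.0]]
44 -10 [[320.0, 343.0], [318.0, 336.0], [317.0, 172.0], [248.0, 229.0], [384.0, 229.0]]
44 -5 [[320.0, 342.0], [318.0, 332.0], [317.0, 156.0], [243.0, 215.0], [389.0, 216.0]]
44 0 [[319.0, 340.0], [318.0, 329.0], [316.0, 139.0], [237.0, 200.0], [394.0, 201.0]]
```

Call:
{"fn": "play_rows", "kwargs": {
  "increments": [
    [[0,0,0,-0.05,0],[0,0,0,-0.1,0],[0,0.015,-0.001,-0.12,0],[0,0.043,-0.002,-0.12,0],[0,0.043,-0.002,-0.12,0]]
  ]
}}

```text
time_s: 15.72
position: [0.4783, 0.0019, 0.1626]
tool_rot: [[-0.997, -0.073, -0.001], [-0.073, 0.997, 0.001], [0.001, 0.001, -1.0]]
force: [0.3, 0.7, 0.5]
width: 0.997
grip_force: 0.0
```

Run:
```python
from h import *
go((.4805,.0028,.0877))
c=shot('wrist','w9');im=cv2.imread('pics/w9_raw.png');g=cv2.cvtColor(im,cv2.COLOR_BGR2GRAY)
m=(g<65).astype(np.uint8);m[330:]=0;m[:,:230]=0;m[:,420:]=0
n,l,st,ce=cv2.connectedComponentsWithStats(cv2.morphologyEx(m,cv2.MORPH_CLOSE,np.ones((11,11))))
for i in range(1,n):
    if st[i,4]>400:
        print(st[i],ce[i].round(1));q=l==i
        for r in range(st[i,1],st[i,1]+st[i,3],8):
            z=np.flatnonzero(q[r]);print(r,z.min(),z.max(),end="; ")
E0=np.array([.4637,.0016,.1478])
u=np.array([-.764,-.0555,.643])
print("\npred end,sh,tip",proj(c,[E0,E0-.05*u,E0-.15*u]).round(1).tolist())
```

```text
t 15.72 pos [0.4783 0.0019 0.1626] yaw -175.81 q7 91.9 shift [-0.0024  0.0006  0.0749] turn rad 0.0
[ 275  142   93  119 4464] [322.6 198.8]
142 280 367; 150 308 344; 158 308 339; 166 309 338; 174 309 338; 182 306 340; 190 306 340; 198 303 342; 206 300 344; 214 300 343; 222 301 343; 230 302 342; 238 303 341; 246 304 339; 254 308 335; 
pred end,sh,tip [[321.6, 207.4], [321.5, 245.1], [321.4, 291.0]]
```

Call:
{"fn": "play_rows", "kwargs": {
  "increments": [
    [[0,-0.002,0,0.04,0],[0,-0.002,0,0.065,0],[0,-0.002,0,0.075,0],[0,-0.002,0,0.075,0],[0.3,-0.002,0,0.075,0]]
  ],
  "grip_force": 25
}}

```text
time_s: 16.4
position: [0.4833, 0.0024, 0.0886]
tool_rot: [[-0.997, -0.074, 0.002], [-0.074, 0.997, 0.0], [-0.002, 0.0, -1.0]]
force: [0.1, -0.2, 0.6]
width: 0.817
grip_force: 0.0
```

Call:
{"fn": "play_rows", "kwargs": {
  "increments": [
    [[0.5,0,0,0,0],[0.6,0,0,0,0],[1,0,0,0,0],[1,0,0,0,0],[1,0,0,0,0]]
  ]
}}

```text
time_s: 17.02
position: [0.4823, 0.0022, 0.0882]
tool_rot: [[-0.997, -0.073, 0.001], [-0.073, 0.997, 0.0], [-0.001, 0.0, -1.0]]
force: [-1.0, -1.3, 5.2]
width: 0.296
grip_force: 26.0
```

Call:
{"fn": "play_rows", "kwargs": {
  "increments": [
    [[1,0,0,-0.01,0],[1,0,0,-0.03,0],[1,0,0,-0.06,0],[1,0,0,-0.1,0],[1,0,0,-0.13,0]]
  ]
}}

```text
time_s: 17.65
position: [0.4821, 0.0025, 0.2193]
tool_rot: [[-0.997, -0.074, 0.001], [-0.074, 0.997, 0.0], [-0.001, 0.0, -1.0]]
force: [0.0, -0.3, -0.4]
width: 0.29
grip_force: 25.7
```

```bash
cat > head.py <<'E'
from h import *
def look(name):
    """probe head and stem in the wrist picture: rows and widths"""
    c=shot('wrist',name);s=ctrl.observe();im=cv2.imread(f'pics/{name}_raw.png');g=cv2.cvtColor(im,cv2.COLOR_BGR2GRAY)
    p=np.array(s['position']);R=np.array(s['tool_rot']);a=p+[0,0,.046]
    print("pos",p.round(4),"w",round(s['width'],3),"F",np.round(s['force'],1),"t",s['time_s'])
    print([(r,int(v)) for r,v in zip(range(40,400,8),g[40:400:8,322])])
    for el in(40,60,75,90):
        e=np.radians(el);u=np.cos(e)*R[:,0]-np.sin(e)*R[:,2];print(el,"headend,shoulder,tip",proj(c,[a+u*.022,a-u*.028,a-u*.128]).round(0).tolist())
E
python3 -c "
from head import *
look('w10')"
```

```text
pos [0.4851 0.0028 0.2233] w 0.295 F [ 1.1 -0.5  1.3] t 17.7
[(40, 122), (48, 123), (56, 123), (64, 122), (72, 120), (80, 123), (88, 120), (96, 124), (104, 121), (112, 123), (120, 122), (128, 122), (136, 70), (144, 69), (152, 66), (160, 69), (168, 69), (176, 125), (184, 130), (192, 129), (200, 129), (208, 100), (216, 115), (224, 128), (232, 43), (240, 42), (248, 40), (256, 36), (264, 37), (272, 36), (280, 35), (288, 38), (296, 37), (304, 94), (312, 35), (320, 39), (328, 45), (336, 102), (344, 103), (352, 128), (360, 181), (368, 182), (376, 184), (384, 37), (392, 39)]
40 headend,shoulder,tip [[320.0, 280.0], [320.0, 317.0], [321.0, 354.0]]
60 headend,shoulder,tip [[320.0, 303.0], [320.0, 296.0], [321.0, 290.0]]
75 headend,shoulder,tip [[320.0, 320.0], [320.0, 281.0], [321.0, 246.0]]
90 headend,shoulder,tip [[320.0, 336.0], [320.0, 267.0], [321.0, 204.0]]
```

Call:
{"fn": "play_rows", "kwargs": {
  "increments": [
    [[1,0.01,0.04,0,0],[1,0.02,0.08,0,0],[1,0.03,0.12,0,0],[1,0.04,0.16,0,0],[1,0.05,0.2,0,0]]
  ]
}}

```text
time_s: 18.32
position: [0.4164, 0.1993, 0.2173]
tool_rot: [[-0.997, -0.074, -0.0], [-0.074, 0.997, -0.0], [0.0, -0.0, -1.0]]
force: [0.5, 0.1, -0.4]
width: 0.292
grip_force: 25.6
```

Call:
{"fn": "play_rows", "kwargs": {
  "increments": [
    [[1,0,0,0,0],[1,0,0,0,0]]
  ]
}}

```text
time_s: 18.58
position: [0.4172, 0.1974, 0.2173]
tool_rot: [[-0.997, -0.074, -0.0], [-0.074, 0.997, -0.001], [0.001, -0.001, -1.0]]
force: [-0.0, -0.4, -0.3]
width: 0.291
grip_force: 25.6
```

Run:
```python
from h import *
c=shot('wrist','w11');im=cv2.imread('pics/w11_raw.png')
P=np.array([.5456,.314,.11]);q=proj(c,[P,P+[0,0.014,0],P-[0,0,.1]]);print(q.round(1))
x,y=q[0].astype(int);g=cv2.cvtColor(im,cv2.COLOR_BGR2GRAY)
print(g[y-26:y+27:2,x-30:x+31:2])
np.save('pics/q.npy',q)
go((.419,.305,.22),184.15)
```

```text
[[432.6 326.4]
 [447.1 327.3]
 [407.8 273.9]]
[[ 45  85  87  82  85  89  90  89  95  97  93  98  98  96  99  94 119 186
  186 191 189 188 188 188 188 188 189 187 188 187 190]
 [ 35  73  84  80  80  86  91  90  91  96  96  96  97  96  97  88  76  83
   44  49  47  67 108 140 165 180 188 188 188 186 188]
 [ 39  67  87  83  81  86  89  92  92  92  96  94  99  92  52  46  39  46
   44  46  44  44  45  48  44  58 127 169 189 189 190]
 [ 35  43  75  82  80  84  84  89  92  94  94  97  96  50  40  45  44  47
   40  48  48  44  41  47  46  47  45  49  99 174 189]
 [ 38  38  42  37  67  70  85  86  90  93  95  95  84  40  42  45  40  46
   36  42  45  44  47  45  46  46  48  47  49  59 146]
 [ 40  37  36  38  39  40  34  41  66  78  82  92  80  41  39  44  40  39
   41  44  43  47  42  44  48  46  46  50  48  48  48]
 [ 36  34  38  41  38  37  41  34  38  35  33  33  44  38  43  46  38  41
   44  43  43  43  46  49  39  43  48  48  49  45  51]
 [ 37  36  38  39  37  33  39  37  38  39  40  41  38  41  40  42  42  42
   42  42  49  45  47  52  50  49  47  48  50  48  49]
 [ 36  31  39  32  36 
[... 1833 characters left out ...]
  41  41  41  42  41  44
   47  39  41  47  36  39  40  38  38  41  36  46  43]
 [ 31  33  37  29  36  39  36  33  40  40  41  40  39  40  43  42  42  42
   42  36  43  40  44  44  39  39  38  33  33  38  43]
 [ 32  30  31  35  34  31  31  37  41  40  42  37  38  38  42  40  39  39
   40  43  40  43  42  38  42  38  37  37  37  42  44]
 [ 34  33  29  34  33  27  31  35  41  42  35  35  36  38  44  40  41  42
   40  41  39  43  42  43  43  40  36  37  38  40  36]
 [ 32  35  38  34  30  30  30  39  43  38  43  41  38  39  42  41  34  38
   38  41  41  41  37  42  41  42  44  41  37  37  41]]
t 18.62 pos [0.4176 0.1969 0.2173] yaw -175.87 q7 63.8 shift [-0.0092  0.1078 -0.0028] turn rad -0.0003
```

Call:
{"fn": "play_rows", "kwargs": {
  "increments": [
    [[1,-0.04,0.03,0,0],[1,-0.08,0.06,0,0],[1,-0.12,0.085,0,0],[1,-0.139,0.093,0,0],[1,-0.139,0.093,0,0]]
  ]
}}

```text
time_s: 19.25
position: [0.5509, 0.2997, 0.217]
tool_rot: [[-0.997, -0.071, 0.0], [-0.071, 0.997, -0.002], [-0.0, -0.002, -1.0]]
force: [-0.6, -0.4, -1.2]
width: 0.294
grip_force: 25.6
```

Call:
{"fn": "play_rows", "kwargs": {
  "increments": [
    [[1,0,0,0,0],[1,0,0,0,0]]
  ]
}}

```text
time_s: 19.5
position: [0.5486, 0.2999, 0.2177]
tool_rot: [[-0.997, -0.073, -0.001], [-0.073, 0.997, -0.0], [0.001, -0.0, -1.0]]
force: [-0.1, -0.7, -0.1]
width: 0.297
grip_force: 25.6
```

Run:
```python
from h import *
c=shot('wrist','w12');im=cv2.imread('pics/w12_raw.png')
P=np.array([.5456,.314,.11]);q=proj(c,[P,P+[0,0.014,0],P-[0,0,.1]]);print(q.round(1))
x,y=q[0].astype(int);g=cv2.cvtColor(im,cv2.COLOR_BGR2GRAY)
print(g[y-26:y+27:3,x-36:x+37:3])
s=ctrl.observe();print(s['position'],s['tool_rot'][:2])
```

```text
[[337.7 186.2]
 [354.4 187.4]
 [333.7 162.9]]
[[ 96  93  97  93  93  96  80  87  87  89  90  96  92  96  91  89 112  85
   93  94  94  94  93  95  92]
 [ 96 100  96  95  94  83  88  87  86  92  95  93  94  93  93  92 122 109
   95  96  94  96  96  96  97]
 [ 96  92  94  93  94  84  88  87  88  88  92  95  96  95  98  93 131 117
   97  94  96  95  90  94  95]
 [ 94  95  94  94  96  90  88  85  86  90  94  95  96  96  95  93 109 126
   91  94  94  91  95  94  95]
 [ 96  99  95  98  94  98  82  84  84  89  95  94  94  95  96  92  92 104
   95  97  99  94  97  93  95]
 [ 92  96  94  91  95  92  76  84  89  89 103 149 160 175 193 126  93  89
   97  91  95  95  97  94  93]
 [ 96  95  97  96  95  99  66  83  87 131 154 149 130 145 180 195 178  88
   94  94  92  93  95  96  95]
 [ 94  96  93  95  93  95  64  74 114 154 120  93  95  94  90 132 196 160
   95  95  95  96  97  95  96]
 [ 91  94  92  97  94  88  64  74 152 135  96  96  93  94  88  89 164 193
   92  95  92  94  98  96 123]
 [ 96  97  96  96  98  95  71  73 153 106  93  97  96  94  91  90  82 193
  112  95  91  92  97  94 180]
 [ 9
[... 274 characters left out ...]
5 177
   95  94  96 145 180 177 177]
 [182 179 173 101  93  93  65  68  70 146 156 139  99 101 131 193 192 101
   94  94 164 179 180 182 180]
 [180 179 179 179 130  96  66  70  68  63 134 194 192 191 194 177  91  95
  136 183 180 179 178 180 180]
 [182 179 181 179 180 182 106  74  68  67  70  93 120  86  91 111 149 180
  178 179 180 179 179 180 179]
 [180 182 180 182 178 180 121 120 120 120 160 179 180 178 178 179 179 179
  180 179 180 181 178 178 180]
 [179 180 181 177 177 178 165 120 117 144 177 180 178 177 180 181 179 178
  180 178 177 179 179 181 180]]
[0.54861939 0.30026263 0.21784613] [[-9.97338756e-01 -7.29058371e-02 -3.81364962e-04]
 [-7.29058360e-02  9.97338828e-01 -1.69341728e-05]]
```

Run:
```python
from h import *
c=load('w12')
M=ray(c,(340,189),.11);print(M)
h=np.array([.9973,.0729,0])
print("start",M-h*.127,"flat",M-h*.022)
g=M-h*.127;go((g[0],g[1],.2177),184.18)
```

```text
[0.54784455 0.31609333 0.11      ]
start [0.42118745 0.30683503 0.11      ] flat [0.52590395 0.31448953 0.11      ]
t 19.55 pos [0.5486 0.3003 0.2178] yaw -175.82 q7 65.1 shift [0.1266 0.0158 0.0002] turn rad 0.0
```

Call:
{"fn": "play_rows", "kwargs": {
  "increments": [
    [[1,0.04,0.005,0,0],[1,0.08,0.01,0,0],[1,0.12,0.016,0,0],[1,0.127,0.016,0.02,0],[1,0.127,0.016,0.05,0]]
  ]
}}

```text
time_s: 20.18
position: [0.4208, 0.3087, 0.1689]
tool_rot: [[-0.997, -0.076, 0.003], [-0.076, 0.997, 0.003], [-0.003, 0.003, -1.0]]
force: [-0.6, -0.0, -0.8]
width: 0.294
grip_force: 25.6
```

Call:
{"fn": "play_rows", "kwargs": {
  "increments": [
    [[1,0,0,0.02,0],[1,0,0,0.044,0],[1,0,0,0.044,0],[1,-0.008,0,0.044,0],[1,-0.016,0,0.044,0]]
  ]
}}

```text
time_s: 20.8
position: [0.439, 0.3097, 0.1253]
tool_rot: [[-0.997, -0.074, 0.003], [-0.074, 0.997, 0.002], [-0.003, 0.002, -1.0]]
force: [0.1, 0.3, 0.3]
width: 0.292
grip_force: 25.6
```

```bash
python3 -c "
from head import *
look('w13');go((.5259,.3145,.124),184.18)"
```

```text
pos [0.4398 0.3096 0.1252] w 0.297 F [ 0.4 -0.4 -0.4] t 20.85
[(40, 115), (48, 114), (56, 114), (64, 114), (72, 118), (80, 114), (88, 114), (96, 116), (104, 117), (112, 116), (120, 116), (128, 118), (136, 117), (144, 115), (152, 118), (160, 120), (168, 121), (176, 118), (184, 116), (192, 117), (200, 117), (208, 119), (216, 119), (224, 120), (232, 47), (240, 46), (248, 48), (256, 38), (264, 42), (272, 38), (280, 30), (288, 33), (296, 33), (304, 93), (312, 34), (320, 30), (328, 45), (336, 97), (344, 96), (352, 96), (360, 90), (368, 181), (376, 87), (384, 30), (392, 32)]
40 headend,shoulder,tip [[320.0, 270.0], [320.0, 308.0], [320.0, 346.0]]
60 headend,shoulder,tip [[319.0, 291.0], [320.0, 287.0], [321.0, 284.0]]
75 headend,shoulder,tip [[319.0, 308.0], [320.0, 272.0], [321.0, 240.0]]
90 headend,shoulder,tip [[319.0, 323.0], [320.0, 258.0], [321.0, 199.0]]
t 20.85 pos [0.4398 0.3096 0.1252] yaw -175.84 q7 57.1 shift [-0.0862 -0.0014  0.0015] turn rad -0.0004
```

Call:
{"fn": "play_rows", "kwargs": {
  "increments": [
    [[1,-0.005,0,0,0],[1,-0.01,0,0,0],[1,-0.015,0,0,0],[1,-0.02,0,0,0],[1,-0.025,0,0,0]]
  ]
}}

```text
time_s: 21.48
position: [0.4602, 0.3112, 0.1234]
tool_rot: [[-0.997, -0.075, -0.004], [-0.075, 0.997, -0.001], [0.004, -0.0, -1.0]]
force: [-5.5, -0.5, 2.2]
width: 0.297
grip_force: 26.5
```

```bash
python3 -c "
from head import *
look('w14');go((.5259,.3145,.124),184.18)"
```

```text
pos [0.4618 0.3112 0.1235] w 0.295 F [-3.3 -0.3 -0.6] t 21.525
[(40, 116), (48, 116), (56, 114), (64, 117), (72, 116), (80, 114), (88, 118), (96, 115), (104, 116), (112, 118), (120, 117), (128, 116), (136, 116), (144, 119), (152, 117), (160, 119), (168, 118), (176, 120), (184, 117), (192, 119), (200, 118), (208, 120), (216, 120), (224, 118), (232, 66), (240, 46), (248, 46), (256, 39), (264, 40), (272, 40), (280, 38), (288, 31), (296, 34), (304, 36), (312, 82), (320, 90), (328, 91), (336, 89), (344, 188), (352, 86), (360, 89), (368, 154), (376, 176), (384, 31), (392, 31)]
40 headend,shoulder,tip [[319.0, 271.0], [320.0, 309.0], [320.0, 347.0]]
60 headend,shoulder,tip [[319.0, 293.0], [320.0, 289.0], [321.0, 285.0]]
75 headend,shoulder,tip [[319.0, 310.0], [320.0, 274.0], [321.0, 242.0]]
90 headend,shoulder,tip [[319.0, 325.0], [320.0, 260.0], [321.0, 200.0]]
t 21.52 pos [0.4618 0.3112 0.1235] yaw -175.74 q7 59.0 shift [-0.0642 -0.0015 -0.0006] turn rad 0.0014
```

Call:
{"fn": "play_rows", "kwargs": {
  "increments": [
    [[1,-0.006,0,0,0],[1,-0.012,0,0,0],[1,-0.018,0,0,0],[1,-0.025,0,0,0],[1,-0.032,-0.001,0,0]]
  ]
}}

```text
time_s: 22.15
position: [0.4949, 0.3123, 0.1237]
tool_rot: [[-0.997, -0.074, 0.0], [-0.074, 0.997, 0.0], [-0.0, 0.0, -1.0]]
force: [-3.7, 0.4, 0.2]
width: 0.294
grip_force: 27.6
```

```bash
python3 -c "
from head import *
look('w15');go((.5259,.3145,.124),184.18)"
```

```text
pos [0.4962 0.312  0.1238] w 0.3 F [-1.9  1.  -0.6] t 22.2
[(40, 117), (48, 117), (56, 120), (64, 117), (72, 119), (80, 120), (88, 119), (96, 119), (104, 119), (112, 119), (120, 119), (128, 118), (136, 116), (144, 119), (152, 120), (160, 121), (168, 123), (176, 121), (184, 119), (192, 68), (200, 68), (208, 63), (216, 67), (224, 58), (232, 81), (240, 44), (248, 112), (256, 42), (264, 39), (272, 43), (280, 42), (288, 40), (296, 42), (304, 43), (312, 43), (320, 43), (328, 175), (336, 179), (344, 177), (352, 177), (360, 179), (368, 178), (376, 177), (384, 35), (392, 38)]
40 headend,shoulder,tip [[319.0, 271.0], [319.0, 309.0], [320.0, 347.0]]
60 headend,shoulder,tip [[319.0, 293.0], [319.0, 288.0], [320.0, 285.0]]
75 headend,shoulder,tip [[319.0, 309.0], [320.0, 273.0], [320.0, 241.0]]
90 headend,shoulder,tip [[319.0, 324.0], [319.0, 259.0], [320.0, 199.0]]
t 22.2 pos [0.4962 0.312  0.1238] yaw -175.83 q7 61.4 shift [-0.0298  0.0003 -0.0001] turn rad -0.0002
```

Call:
{"fn": "play_rows", "kwargs": {
  "increments": [
    [[1,-0.007,0,0,0],[1,-0.014,0,0,0],[1,-0.02,0,0,0],[1,-0.025,0,0,0],[1,-0.028,0,0,0]]
  ]
}}

```text
time_s: 22.82
position: [0.5225, 0.3141, 0.1237]
tool_rot: [[-0.997, -0.074, -0.0], [-0.074, 0.997, -0.0], [0.0, -0.0, -1.0]]
force: [-3.7, 0.1, 0.2]
width: 0.297
grip_force: 29.9
```

Call:
{"fn": "play_rows", "kwargs": {
  "increments": [
    [[1,0,0,0,0],[1,-0.001,0,0,0],[1,-0.002,0,0,0],[1,-0.002,0,0,0]]
  ]
}}

```text
time_s: 23.32
position: [0.5239, 0.3143, 0.1236]
tool_rot: [[-0.997, -0.074, -0.0], [-0.074, 0.997, -0.0], [0.0, -0.0, -1.0]]
force: [-3.0, 0.5, 0.6]
width: 0.299
grip_force: 30.0
```

```bash
python3 -c "
from head import *
look('w16');go((.5259,.3145,.124),184.18)"
```

```text
pos [0.524  0.3143 0.1236] w 0.292 F [-4.3 -0.1  0.5] t 23.375
[(40, 121), (48, 124), (56, 121), (64, 121), (72, 123), (80, 124), (88, 123), (96, 123), (104, 121), (112, 123), (120, 122), (128, 121), (136, 122), (144, 124), (152, 124), (160, 67), (168, 67), (176, 66), (184, 66), (192, 64), (200, 58), (208, 54), (216, 55), (224, 55), (232, 31), (240, 37), (248, 30), (256, 38), (264, 28), (272, 38), (280, 40), (288, 38), (296, 33), (304, 32), (312, 36), (320, 31), (328, 38), (336, 40), (344, 183), (352, 184), (360, 181), (368, 184), (376, 183), (384, 38), (392, 36)]
40 headend,shoulder,tip [[320.0, 268.0], [320.0, 306.0], [321.0, 345.0]]
60 headend,shoulder,tip [[319.0, 289.0], [320.0, 286.0], [321.0, 283.0]]
75 headend,shoulder,tip [[319.0, 306.0], [320.0, 271.0], [321.0, 239.0]]
90 headend,shoulder,tip [[319.0, 321.0], [320.0, 257.0], [321.0, 197.0]]
t 23.38 pos [0.524  0.3143 0.1236] yaw -175.77 q7 63.2 shift [-0.0019  0.0001 -0.0004] turn rad 0.0009
```

Call:
{"fn": "play_rows", "kwargs": {
  "increments": [
    [[1,-0.001,0,0,0],[1,-0.002,0,0,0],[1,-0.002,0,0,0]]
  ]
}}

```text
time_s: 23.75
position: [0.5264, 0.3145, 0.1237]
tool_rot: [[-0.997, -0.074, 0.0], [-0.074, 0.997, 0.0], [-0.0, 0.0, -1.0]]
force: [-3.0, 0.1, 1.3]
width: 0.291
grip_force: 30.2
```

Call:
{"fn": "play_rows", "kwargs": {
  "increments": [
    [[1,-0.001,0,0,0],[1,-0.002,0,0,0],[1,-0.002,0,0,0]]
  ]
}}

```text
time_s: 24.12
position: [0.5282, 0.3146, 0.1237]
tool_rot: [[-0.997, -0.074, 0.0], [-0.074, 0.997, 0.0], [-0.0, 0.0, -1.0]]
force: [-2.8, 0.4, 0.7]
width: 0.293
grip_force: 30.4
```

Run:
```python
from head import *
c=shot('wrist','w17');im=cv2.imread('pics/w17_raw.png');g=cv2.cvtColor(im,cv2.COLOR_BGR2GRAY)
for r in range(140,276,8):print(r,g[r,250:400:5].tolist())
s=ctrl.observe();p=np.array(s['position']);R=np.array(s['tool_rot']);a=p+[0,0,.046]
for el in(80,85,90,95):
    e=np.radians(el);u=np.cos(e)*R[:,0]-np.sin(e)*R[:,2];n=np.sin(e)*R[:,0]+np.cos(e)*R[:,2]
    q=proj(c,[a-u*.128+n*.0045,a-u*.12+n*.008,a-u*.028+n*.008,a-u*.028+n*.013,a+u*.022+n*.013]);print(el,q[:,1].round(0).tolist(),"stem px",16*345/1e3/.25)
M=np.array([.5478,.3161,0])
print("rim near/far, foot near/far, lateral",proj(c,[M+R[:,0]*.014+[0,0,.11],M-R[:,0]*.014+[0,0,.11],M+R[:,0]*.05+[0,0,.01],M-R[:,0]*.05+[0,0,.01],M+R[:,1]*.014+[0,0,.11],M-R[:,1]*.014+[0,0,.11]]).round(0).tolist())
```

```text
140 [130, 127, 127, 127, 128, 127, 126, 126, 126, 124, 126, 124, 122, 122, 123, 120, 122, 123, 124, 123, 122, 124, 125, 124, 123, 125, 125, 125, 125, 128]
148 [189, 152, 143, 128, 125, 125, 125, 125, 123, 126, 125, 123, 124, 124, 119, 124, 123, 125, 124, 121, 124, 123, 125, 123, 123, 126, 128, 124, 127, 157]
156 [193, 188, 189, 189, 190, 187, 125, 187, 166, 83, 67, 70, 69, 68, 67, 67, 69, 70, 62, 110, 122, 124, 188, 151, 140, 190, 188, 186, 189, 190]
164 [189, 188, 189, 189, 190, 187, 153, 87, 100, 100, 100, 63, 69, 64, 66, 68, 70, 67, 69, 66, 82, 64, 187, 185, 188, 185, 189, 190, 187, 188]
172 [189, 190, 188, 188, 186, 88, 97, 94, 98, 97, 98, 95, 96, 67, 67, 66, 69, 97, 103, 100, 100, 102, 103, 140, 187, 189, 190, 189, 188, 191]
180 [190, 189, 189, 191, 86, 98, 102, 101, 101, 99, 100, 98, 63, 65, 66, 65, 66, 97, 98, 99, 96, 96, 97, 96, 154, 188, 188, 190, 188, 190]
188 [189, 188, 188, 171, 97, 95, 94, 91, 92, 93, 95, 94, 60, 63, 59, 59, 65, 64, 97, 100, 101, 100, 98, 104, 99, 186, 187, 186, 188, 189]
196 [189, 189, 188, 95, 100, 99, 94, 93, 95, 95, 66, 94, 87, 58, 55, 59, 66, 63, 95
[... 917 characters left out ...]
 41, 41, 36, 37, 36, 33, 33, 35, 39, 37, 39, 59, 76, 76, 188, 186, 189, 186, 187, 188]
260 [189, 189, 188, 188, 157, 149, 77, 75, 39, 34, 38, 35, 29, 49, 58, 53, 49, 33, 37, 39, 39, 41, 76, 77, 157, 157, 187, 185, 187, 188]
268 [188, 189, 63, 50, 49, 77, 77, 73, 40, 39, 73, 93, 36, 30, 32, 31, 32, 39, 115, 73, 37, 39, 76, 75, 72, 46, 47, 145, 187, 189]
80 [220.0, 217.0, 250.0, 240.0, 276.0] stem px 22.08
85 [206.0, 204.0, 246.0, 236.0, 282.0] stem px 22.08
90 [192.0, 190.0, 242.0, 232.0, 289.0] stem px 22.08
95 [178.0, 177.0, 238.0, 229.0, 296.0] stem px 22.08
rim near/far, foot near/far, lateral [[320.0, 241.0], [320.0, 283.0], [321.0, 151.0], [321.0, 260.0], [344.0, 262.0], [297.0, 262.0]]
```

Run:
```python
from h import *
for n in('w16','w17'):
    g=cv2.cvtColor(cv2.imread(f'pics/{n}_raw.png'),cv2.COLOR_BGR2GRAY).astype(int)
    print(n,g[150:240:2,316:329].mean(1).round().astype(int).tolist())
S=cam('side');sp=ctrl.grab_frame('side');cv2.imwrite('pics/s17.png',sp[:,:,::-1]);g=cv2.cvtColor(sp,cv2.COLOR_RGB2GRAY)
M=np.array([.5478,.3161,0]);h=np.array([.9973,.0729,0])
print(proj(S,[M+[0,0,.11],M+[0,0,.01],M-h*.022+[0,0,.17],M-h*.022+[0,0,.14],M-h*.022+[0,0,.045]]).round(1).tolist())
for r in range(126,178,3):print(r,g[r,240:285,].tolist()[::2])
```

```text
w16 [123, 122, 123, 74, 63, 68, 68, 68, 67, 67, 67, 66, 67, 67, 66, 67, 66, 66, 66, 67, 68, 65, 60, 69, 84, 60, 55, 56, 55, 55, 55, 55, 54, 54, 54, 54, 54, 54, 55, 40, 35, 35, 36, 34, 36]
w17 [111, 56, 68, 67, 69, 67, 66, 67, 67, 66, 67, 66, 66, 66, 65, 65, 65, 68, 67, 61, 60, 80, 60, 56, 57, 56, 56, 56, 56, 56, 56, 55, 56, 57, 56, 56, 55, 56, 46, 35, 35, 35, 34, 35, 34]
[[263.7, 142.4], [266.3, 169.3], [255.6, 127.0], [256.5, 135.8], [259.3, 162.2]]
126 [38, 44, 70, 79, 64, 20, 7, 19, 42, 15, 11, 12, 10, 17, 37, 52, 64, 95, 127, 145, 155, 158, 158]
129 [65, 82, 76, 60, 40, 17, 4, 16, 41, 20, 12, 29, 61, 94, 127, 145, 154, 157, 158, 158, 158, 159, 158]
132 [82, 67, 48, 38, 37, 26, 7, 12, 39, 24, 15, 64, 141, 157, 157, 157, 158, 158, 158, 158, 158, 159, 158]
135 [52, 43, 45, 51, 61, 80, 66, 25, 38, 58, 70, 81, 98, 133, 157, 158, 158, 158, 158, 158, 158, 158, 158]
138 [56, 79, 116, 140, 152, 157, 139, 58, 41, 87, 133, 141, 154, 157, 158, 158, 158, 158, 158, 158, 158, 159, 158]
141 [151, 156, 157, 157, 158, 158, 148, 76, 39, 78, 151, 155, 153, 157, 162, 159, 158, 158, 158, 158, 157, 158
[... 622 characters left out ...]
, 139, 62, 40, 74, 95, 96, 91, 119, 156, 159, 158, 158, 158, 158, 158]
162 [158, 158, 158, 158, 158, 158, 158, 159, 157, 138, 121, 100, 95, 96, 91, 93, 123, 138, 150, 157, 158, 159, 159]
165 [158, 158, 158, 158, 159, 158, 157, 150, 123, 87, 64, 72, 93, 97, 91, 80, 66, 56, 63, 86, 130, 157, 158]
168 [145, 127, 137, 148, 157, 157, 132, 76, 57, 55, 49, 59, 85, 93, 92, 84, 67, 53, 53, 53, 65, 127, 157]
171 [88, 85, 85, 88, 114, 140, 82, 41, 46, 42, 31, 37, 49, 57, 55, 43, 41, 53, 53, 54, 53, 95, 155]
174 [93, 84, 84, 84, 86, 89, 54, 29, 29, 40, 47, 48, 48, 47, 50, 50, 52, 54, 53, 50, 52, 127, 157]
177 [84, 84, 84, 84, 85, 84, 76, 42, 29, 38, 52, 53, 55, 53, 53, 52, 49, 43, 42, 74, 125, 156, 158]
```

Call:
{"fn": "play_rows", "kwargs": {
  "increments": [
    [[1,-0.002,0,0,0],[1,-0.004,0,0,0],[1,-0.005,0,0,0],[1,-0.006,0,0,0],[1,-0.006,0,0,0]]
  ]
}}

```text
time_s: 24.85
position: [0.5344, 0.3152, 0.1237]
tool_rot: [[-0.997, -0.074, 0.001], [-0.074, 0.997, 0.0], [-0.001, 0.0, -1.0]]
force: [-2.2, -0.6, 0.7]
width: 0.296
grip_force: 30.5
```

```bash
cat > tilt.py <<'E'
from h import *
def tilt(rows,lo,hi,dark=100):
    """left edge of the stem in the side view, sub-pixel, and its slope"""
    g=cv2.cvtColor(ctrl.grab_frame('side'),cv2.COLOR_RGB2GRAY).astype(float);e=[]
    for r in rows:
        v=g[r,lo:hi];i=int(np.argmax(v<dark));e.append(lo+i-1+(v[i-1]-dark)/(v[i-1]-v[i]))
    f=np.polyfit(rows,e,1);print("edges",np.round(e,1).tolist(),"slope",f.round(3));return g
E
python3 - <<'E'
from tilt import *
g=tilt(list(range(141,160,3)),248,275)
for r in(138,141,144,147,156):print(r,g[r,246:276].astype(int).tolist())
s=ctrl.observe();print(s['position'],s['force'])
E
```

```text
edges [254.5, 255.0, 255.3, 255.8, 256.1, 256.5, 257.2] slope [1.39000e-01 2.34885e+02]
138 [140, 148, 152, 156, 156, 157, 156, 143, 108, 67, 44, 39, 47, 79, 116, 133, 141, 149, 153, 156, 157, 158, 157, 158, 159, 158, 157, 158, 158, 157]
141 [158, 157, 158, 158, 159, 158, 157, 150, 123, 80, 48, 40, 45, 80, 128, 151, 155, 154, 154, 154, 157, 161, 161, 160, 159, 158, 158, 158, 158, 159]
144 [159, 157, 158, 158, 157, 158, 158, 155, 139, 99, 58, 42, 39, 50, 79, 106, 115, 118, 119, 123, 132, 141, 143, 146, 154, 157, 158, 159, 158, 158]
147 [158, 158, 158, 158, 158, 158, 158, 157, 144, 111, 69, 45, 39, 39, 53, 77, 94, 103, 105, 105, 99, 94, 98, 120, 144, 155, 158, 158, 158, 158]
156 [157, 158, 158, 158, 159, 158, 158, 159, 156, 149, 121, 77, 47, 39, 39, 52, 76, 90, 96, 97, 96, 93, 92, 103, 129, 150, 157, 159, 158, 158]
[0.53437429 0.31514366 0.12366787] [-3.03382933 -0.19613385  0.0783746 ]
```

Call:
{"fn": "play_rows", "kwargs": {
  "increments": [
    [[1,-0.001,0,0,0],[1,-0.002,0,0,0],[1,-0.003,0,0,0],[1,-0.003,0,0,0]]
  ]
}}

```text
time_s: 25.4
position: [0.5365, 0.3153, 0.1236]
tool_rot: [[-0.997, -0.074, -0.001], [-0.074, 0.997, -0.0], [0.001, -0.0, -1.0]]
force: [-4.4, -0.4, 1.2]
width: 0.297
grip_force: 30.5
```

Run:
```python
from tilt import *
g=tilt(list(range(139,161,2)),248,275)
s=ctrl.observe();print(s['position'],s['force'])
```

```text
edges [254.8, 254.9, 255.1, 255.2, 255.5, 255.9, 256.0, 256.2, 256.4, 256.7, 256.9] slope [1.10000e-01 2.39468e+02]
[0.53657137 0.31527091 0.12358598] [-4.28238703  0.07229032  1.13365204]
```

Call:
{"fn": "play_rows", "kwargs": {
  "increments": [
    [[1,-0.0005,0,0,0],[1,-0.001,0,0,0],[1,-0.001,0,0,0]]
  ]
}}

```text
time_s: 25.82
position: [0.5373, 0.3154, 0.1235]
tool_rot: [[-0.997, -0.074, -0.002], [-0.074, 0.997, -0.0], [0.002, -0.0, -1.0]]
force: [-5.9, -1.4, 1.5]
width: 0.298
grip_force: 30.4
```

Run:
```python
from tilt import *
g=tilt(list(range(139,161,2)),248,275)
S=cam('side')
M=np.array([.5478,.3161,0]);h=np.array([.9973,.0729,0])
for k in(.02,.022):
  A=M-h*k;q=proj(S,[A+[0,0,.13],A+[0,0,.05]]);print((q[1]-q[0])[0]/(q[1]-q[0])[1])
s=ctrl.observe();print(s['position'],s['force'])
```

```text
edges [254.8, 255.0, 255.2, 255.2, 255.5, 255.8, 256.0, 256.1, 256.2, 256.5, 256.9] slope [9.90000e-02 2.41029e+02]
0.10304941788138167
0.10393189393621464
[0.53729425 0.31537366 0.12350128] [-5.15280483 -0.34291902  0.91715943]
```

Call:
{"fn": "play_rows", "kwargs": {
  "increments": [
    [[1,0.002,0,0,0],[1,0.004,0,-0.02,0],[1,0.004,0,-0.05,0],[1,0.004,0,-0.08,0],[1,0.004,0,-0.084,0]]
  ]
}}

```text
time_s: 26.5
position: [0.5386, 0.316, 0.2129]
tool_rot: [[-0.997, -0.072, 0.011], [-0.072, 0.997, 0.005], [-0.011, 0.004, -1.0]]
force: [0.6, 0.7, -0.6]
width: 0.294
grip_force: 30.0
```

Call:
{"fn": "play_rows", "kwargs": {
  "increments": [
    [[1,0,0,0,0],[1,0,0,0,0]]
  ]
}}

```text
time_s: 26.75
position: [0.5335, 0.3144, 0.2062]
tool_rot: [[-0.997, -0.073, -0.002], [-0.073, 0.997, -0.002], [0.002, -0.001, -1.0]]
force: [-0.8, -0.2, -1.6]
width: 0.295
grip_force: 30.1
```

Run:
```python
from tilt import *
g=tilt(list(range(118,137,2)),243,275)
print([(r,g[r,246:276].astype(int).tolist()) for r in range(112,146,3)])
go((.5592,.317,.2065),184.18)
```

```text
edges [242.3, 241.5, 240.1, 238.2, 241.9, 242.7, 242.7, 242.6, 242.5, 242.5] slope [1.08000e-01 2.27943e+02]
[(112, [49, 51, 51, 46, 40, 37, 36, 38, 37, 37, 40, 48, 61, 76, 86, 88, 84, 82, 95, 118, 140, 150, 154, 156, 157, 156, 156, 156, 157, 157]), (115, [62, 63, 66, 71, 70, 59, 46, 40, 38, 37, 48, 67, 76, 77, 71, 63, 54, 52, 55, 63, 74, 86, 101, 119, 136, 146, 152, 155, 157, 157]), (118, [64, 66, 68, 69, 70, 64, 50, 40, 39, 38, 45, 65, 79, 72, 55, 41, 34, 34, 41, 50, 58, 63, 68, 73, 76, 80, 91, 103, 116, 130]), (121, [38, 42, 53, 70, 81, 79, 61, 45, 40, 38, 37, 39, 43, 32, 17, 11, 9, 8, 5, 10, 15, 29, 47, 62, 68, 69, 70, 71, 71, 71]), (124, [66, 77, 80, 77, 70, 60, 47, 40, 39, 39, 35, 30, 22, 15, 8, 6, 5, 4, 4, 4, 5, 12, 23, 34, 40, 43, 43, 46, 50, 52]), (127, [76, 69, 61, 50, 42, 37, 36, 37, 39, 39, 37, 34, 33, 33, 32, 28, 25, 24, 25, 24, 31, 42, 49, 60, 75, 85, 99, 116, 132, 144]), (130, [51, 42, 38, 37, 36, 36, 36, 36, 38, 38, 37, 36, 36, 42, 48, 60, 75, 86, 100, 118, 132, 145, 151, 152, 155, 156, 157, 157, 157, 157]), (133, [38, 41, 42, 43, 45, 47, 46, 42, 39, 39, 38, 39, 51, 86, 119, 136, 141, 143, 143, 147, 152, 156, 157, 157, 158, 157, 158, 157, 157, 157]), (136, [68, 78, 95, 115, 127, 134, 140, 126, 89, 54, 40, 41, 53, 72, 84, 88, 93, 102, 114, 130, 143, 151, 157, 157, 157, 158, 157, 157, 157, 157]), (139, [154, 156, 157, 157, 157, 157, 157, 155, 148, 134, 123, 128, 139, 149, 152, 152, 153, 156, 157, 157, 158, 157, 158, 157, 157, 158, 157, 157, 157, 157]), (142, [157, 157, 157, 157, 157, 157, 157, 157, 157, 157, 157, 157, 158, 159, 160, 157, 146, 134, 129, 130, 141, 154, 162, 160, 158, 157, 157, 157, 157, 157]), (145, [157, 158, 157, 157, 157, 157, 157, 157, 157, 158, 157, 157, 156, 149, 135, 128, 128, 134, 137, 135, 130, 125, 121, 132, 148, 156, 157, 158, 158, 157])]
t 26.8 pos [0.5334 0.3144 0.206 ] yaw -175.78 q7 63.0 shift [-0.026   0.0007 -0.0006] turn rad 0.0007
```

Call:
{"fn": "play_rows", "kwargs": {
  "increments": [
    [[1,-0.01,0,0,0],[1,-0.02,0.0005,0,0],[1,-0.026,0.0005,0,0],[1,-0.026,0.0005,0,0],[1,-0.026,0.0005,0,0]]
  ]
}}

```text
time_s: 27.42
position: [0.5599, 0.3175, 0.2075]
tool_rot: [[-0.997, -0.074, -0.0], [-0.074, 0.997, -0.0], [0.0, -0.0, -1.0]]
force: [-0.4, 0.4, -0.9]
width: 0.296
grip_force: 30.1
```

Run:
```python
from h import *
s=ctrl.observe();print(s['position'])
c=shot('wrist','w18');g=cv2.cvtColor(cv2.imread('pics/w18_raw.png'),cv2.COLOR_BGR2GRAY)
for r in range(168,262,5):print(r,g[r,286:358:3].tolist())
S=cam('side');gs=cv2.cvtColor(ctrl.grab_frame('side'),cv2.COLOR_RGB2GRAY)
M=np.array([.5478,.3161,0]);print(proj(S,[M+[0,0,.11],M+[0,0,.124],M+[0,0,.05]]).round(1).tolist())
for r in range(126,160,2):print(r,gs[r,250:280].tolist())
```

```text
[0.55988199 0.3174994  0.20754601]
168 [95, 95, 96, 96, 97, 99, 93, 159, 147, 105, 98, 95, 96, 110, 155, 160, 91, 97, 96, 97, 97, 100, 97, 99]
173 [94, 96, 95, 99, 97, 100, 158, 134, 89, 95, 99, 97, 95, 92, 86, 152, 150, 97, 98, 97, 98, 98, 97, 100]
178 [100, 99, 97, 101, 99, 110, 197, 124, 95, 96, 96, 97, 93, 93, 89, 138, 165, 93, 97, 97, 96, 96, 96, 98]
183 [96, 97, 96, 98, 96, 94, 196, 192, 94, 98, 91, 60, 64, 64, 85, 200, 170, 95, 97, 98, 98, 98, 95, 140]
188 [186, 135, 93, 96, 93, 95, 95, 186, 200, 60, 62, 61, 65, 64, 61, 65, 97, 95, 96, 97, 97, 98, 186, 184]
193 [187, 184, 187, 173, 99, 98, 96, 94, 94, 59, 63, 62, 67, 64, 60, 61, 87, 96, 94, 125, 185, 189, 184, 188]
198 [184, 183, 182, 186, 184, 185, 185, 141, 100, 65, 65, 65, 63, 62, 66, 64, 133, 183, 185, 185, 186, 186, 186, 183]
203 [185, 185, 189, 182, 186, 186, 183, 186, 95, 64, 64, 61, 64, 62, 63, 65, 91, 185, 185, 184, 185, 185, 184, 183]
208 [186, 185, 186, 185, 184, 185, 183, 185, 64, 60, 61, 68, 61, 64, 63, 65, 62, 183, 184, 185, 185, 182, 188, 185]
213 [187, 184, 185, 184, 183, 187, 185, 183, 61, 64, 63, 64, 64, 65, 
[... 2872 characters left out ...]
 157, 156, 151, 132, 106, 93, 95, 96, 96, 95, 92, 95, 114, 141, 154, 157, 157, 157, 157, 157, 157, 157, 157]
152 [157, 157, 157, 157, 158, 157, 157, 157, 158, 155, 141, 112, 93, 93, 96, 97, 95, 92, 92, 108, 138, 154, 157, 157, 157, 157, 157, 158, 157, 157]
154 [157, 157, 158, 157, 157, 157, 157, 157, 157, 156, 144, 115, 96, 94, 96, 97, 95, 92, 91, 105, 135, 153, 156, 157, 157, 158, 158, 157, 157, 157]
156 [157, 157, 157, 157, 157, 157, 157, 157, 157, 156, 145, 121, 99, 94, 96, 96, 96, 93, 90, 101, 128, 148, 156, 157, 157, 157, 158, 157, 157, 157]
158 [157, 157, 158, 157, 157, 157, 157, 157, 157, 156, 147, 125, 102, 94, 95, 96, 95, 93, 91, 98, 122, 144, 155, 157, 157, 157, 158, 157, 157, 157]
```

Run:
```python
from h import *
c=load('w18');h=np.array([.9973,.0729,0]);l=np.array([-.0729,.9973,0])
M=ray(c,(319.2,178),.11)
for z in(.120,.125,.13):
    T=ray(c,(322.3,182),z)+h*.0045
    print(z,"rim-tip along,lat mm",((M-T)@h*1e3).round(1),((M-T)@l*1e3).round(1))
print(M)
# side view: rim and tip
S=cam('side')
for z in(.12,.125,.13,.135):print("side tip row for z",z,proj(S,[M+[0,0,z-.11]]).round(1).tolist(), "rim",proj(S,[M]).round(1).tolist())
```

```text
0.12 rim-tip along,lat mm -5.2 -2.5
0.125 rim-tip along,lat mm -4.0 -2.5
0.13 rim-tip along,lat mm -2.7 -2.4
[0.54844067 0.31545521 0.11      ]
side tip row for z 0.12 [[263.7, 139.6]] rim [[264.0, 142.4]]
side tip row for z 0.125 [[263.6, 138.2]] rim [[264.0, 142.4]]
side tip row for z 0.13 [[263.5, 136.7]] rim [[264.0, 142.4]]
side tip row for z 0.135 [[263.3, 135.3]] rim [[264.0, 142.4]]
```

Call:
{"fn": "play_rows", "kwargs": {
  "increments": [
    [[1,0.0015,-0.0025,0,0],[1,0.0015,-0.0025,0.005,0],[1,0.0015,-0.0025,0.01,0],[1,0.0015,-0.0025,0.016,0],[1,0.0015,-0.0025,0.016,0]]
  ]
}}

```text
time_s: 28.15
position: [0.558, 0.3146, 0.1905]
tool_rot: [[-0.997, -0.074, -0.002], [-0.074, 0.997, -0.001], [0.002, -0.001, -1.0]]
force: [-0.9, 0.0, -0.6]
width: 0.297
grip_force: 30.1
```

Run:
```python
from h import *
s=ctrl.observe();print(s['position'],s['force'])
c=shot('wrist','w19');g=cv2.cvtColor(cv2.imread('pics/w19_raw.png'),cv2.COLOR_BGR2GRAY)
for r in range(152,206,3):print(r,g[r,292:352:2].tolist())
```

```text
[0.55800677 0.31459176 0.19053797] [-0.85983154  0.04551561 -0.64810331]
152 [96, 95, 97, 94, 96, 94, 85, 81, 134, 126, 91, 96, 93, 96, 96, 95, 98, 95, 97, 94, 92, 89, 91, 113, 66, 96, 98, 95, 97, 96]
155 [96, 98, 95, 97, 94, 94, 93, 138, 143, 116, 88, 93, 92, 93, 97, 94, 98, 96, 98, 95, 94, 89, 91, 138, 94, 95, 97, 96, 98, 95]
158 [96, 99, 95, 97, 96, 88, 106, 144, 142, 90, 91, 92, 90, 95, 97, 95, 94, 94, 97, 93, 92, 90, 90, 142, 134, 78, 97, 97, 97, 97]
161 [93, 93, 92, 95, 93, 92, 133, 142, 136, 89, 92, 93, 96, 97, 95, 97, 96, 97, 99, 95, 94, 94, 114, 141, 138, 88, 98, 98, 98, 95]
164 [99, 98, 96, 97, 100, 90, 131, 140, 125, 90, 92, 93, 95, 95, 97, 95, 94, 96, 99, 96, 95, 90, 98, 140, 139, 97, 97, 97, 96, 97]
167 [100, 96, 98, 96, 97, 94, 117, 137, 102, 92, 96, 93, 94, 95, 98, 98, 96, 97, 94, 99, 92, 95, 90, 128, 132, 95, 97, 98, 98, 98]
170 [97, 98, 96, 98, 99, 96, 104, 133, 89, 91, 94, 117, 149, 167, 166, 163, 164, 165, 161, 132, 97, 93, 90, 116, 114, 94, 96, 96, 95, 95]
173 [96, 97, 97, 98, 99, 97, 96, 90, 90, 126, 162, 161, 153, 147, 130, 132, 135, 139, 152, 158, 163, 148, 101
[... 660 characters left out ...]
72, 171, 134, 96, 95, 96, 98, 97]
191 [95, 95, 94, 95, 95, 93, 96, 166, 197, 179, 57, 59, 63, 63, 61, 65, 60, 61, 61, 62, 59, 170, 202, 195, 93, 97, 96, 95, 97, 98]
194 [91, 96, 95, 96, 93, 95, 93, 119, 199, 170, 56, 61, 65, 63, 61, 62, 64, 64, 66, 63, 58, 161, 199, 121, 95, 95, 94, 98, 95, 94]
197 [185, 142, 97, 97, 94, 96, 95, 94, 104, 142, 61, 61, 63, 59, 61, 65, 62, 63, 62, 62, 60, 139, 141, 98, 96, 97, 94, 96, 93, 124]
200 [183, 183, 186, 158, 105, 94, 93, 94, 94, 76, 58, 59, 61, 60, 65, 59, 61, 64, 62, 61, 61, 76, 97, 96, 93, 97, 99, 141, 183, 184]
203 [183, 182, 186, 184, 185, 185, 157, 131, 98, 68, 59, 62, 61, 64, 62, 63, 63, 60, 62, 63, 58, 67, 93, 107, 144, 184, 185, 183, 185, 186]
```

Call:
{"fn": "play_rows", "kwargs": {
  "increments": [
    [[1,0.0015,0,0,0],[1,0.0015,0,0.003,0],[1,0.0015,0,0.007,0],[1,0.0015,0,0.011,0],[1,0.0015,0,0.015,0]]
  ]
}}

```text
time_s: 28.82
position: [0.5571, 0.3147, 0.1762]
tool_rot: [[-0.997, -0.074, -0.0], [-0.074, 0.997, -0.0], [0.0, -0.0, -1.0]]
force: [-0.1, -0.3, -0.6]
width: 0.295
grip_force: 30.1
```

Call:
{"fn": "play_rows", "kwargs": {
  "increments": [
    [[1,0,0,0.003,0],[1,0,0,0.006,0],[1,0,0,0.009,0],[1,0,0,0.012,0],[1,0,0,0.012,0]]
  ]
}}

```text
time_s: 29.45
position: [0.557, 0.3146, 0.1643]
tool_rot: [[-0.997, -0.074, -0.001], [-0.074, 0.997, -0.0], [0.001, -0.0, -1.0]]
force: [0.7, -0.1, -0.7]
width: 0.297
grip_force: 30.1
```

Call:
{"fn": "play_rows", "kwargs": {
  "increments": [
    [[1,0,0,0.004,0],[1,0,0,0.009,0],[1,0,0,0.014,0],[1,0,0,0.019,0],[1,0,0,0.024,0]]
  ]
}}

```text
time_s: 30.08
position: [0.5571, 0.3147, 0.1402]
tool_rot: [[-0.997, -0.074, -0.0], [-0.074, 0.997, -0.0], [0.0, -0.0, -1.0]]
force: [0.0, -0.0, -0.1]
width: 0.295
grip_force: 30.1
```

Run:
```python
from h import *
s=ctrl.observe();print(s['position'],s['force'],s['wrist_torque'])
c=shot('wrist','w20');g=cv2.cvtColor(cv2.imread('pics/w20_raw.png'),cv2.COLOR_BGR2GRAY)
for r in range(160,240,5):print(r,g[r,286:360:3].tolist())
```

```text
[0.55713587 0.31472407 0.14021376] [ 0.0490867  -0.00686196 -0.10241964] [-0.03371518 -0.0066899  -0.00368642]
160 [100, 97, 97, 99, 96, 87, 60, 89, 89, 92, 91, 95, 95, 94, 90, 92, 91, 87, 62, 68, 86, 99, 99, 98, 100]
165 [97, 97, 94, 96, 97, 92, 92, 90, 88, 91, 94, 94, 96, 96, 98, 97, 93, 87, 88, 74, 97, 99, 97, 97, 98]
170 [97, 94, 100, 97, 89, 128, 140, 111, 89, 95, 97, 94, 99, 95, 96, 96, 91, 96, 142, 124, 98, 98, 93, 95, 95]
175 [99, 98, 99, 98, 97, 138, 142, 86, 94, 95, 95, 101, 95, 98, 98, 95, 94, 90, 144, 135, 96, 96, 97, 97, 97]
180 [99, 97, 98, 94, 95, 129, 135, 90, 95, 95, 95, 97, 97, 97, 97, 99, 95, 90, 129, 122, 97, 96, 98, 98, 99]
185 [96, 97, 96, 95, 97, 90, 110, 93, 95, 96, 97, 98, 96, 97, 99, 97, 95, 94, 101, 91, 97, 97, 97, 97, 96]
190 [96, 95, 95, 96, 97, 98, 89, 95, 122, 165, 166, 163, 163, 165, 164, 164, 109, 94, 90, 94, 96, 98, 95, 99, 98]
195 [93, 97, 94, 95, 92, 94, 103, 161, 159, 134, 60, 59, 62, 61, 66, 145, 156, 162, 99, 96, 99, 93, 97, 96, 99]
200 [96, 98, 96, 98, 98, 114, 158, 154, 70, 62, 59, 60, 61, 58, 60, 57, 84, 156, 159, 94, 96, 96, 94, 93, 94]
205 [97, 94, 95, 92, 93, 140, 160, 116, 64, 56, 58, 60, 63, 61, 61, 60, 64, 118, 160, 135, 96, 97, 96, 99, 96]
210 [105, 93, 93, 95, 94, 152, 159, 102, 59, 60, 60, 63, 62, 63, 63, 58, 62, 114, 156, 136, 92, 95, 94, 95, 125]
215 [188, 189, 142, 93, 94, 102, 155, 154, 61, 67, 63, 59, 60, 55, 59, 59, 63, 155, 156, 92, 97, 93, 133, 187, 185]
220 [188, 188, 189, 189, 189, 158, 118, 134, 60, 60, 61, 66, 60, 64, 61, 64, 61, 128, 104, 160, 189, 188, 188, 186, 188]
225 [187, 185, 187, 186, 189, 188, 186, 127, 50, 45, 41, 46, 39, 42, 38, 45, 60, 133, 187, 186, 188, 186, 188, 189, 188]
230 [188, 188, 184, 188, 187, 180, 58, 45, 43, 46, 47, 41, 42, 44, 40, 46, 41, 44, 54, 188, 186, 187, 186, 186, 186]
235 [189, 188, 188, 187, 143, 44, 46, 45, 43, 45, 40, 43, 44, 45, 39, 44, 42, 39, 41, 47, 129, 186, 189, 189, 186]
```

Call:
{"fn": "play_rows", "kwargs": {
  "increments": [
    [[1,0,0,0.006,0],[1,0,0,0.013,0],[1,0,0,0.02,0],[1,0,0,0.027,0],[1,0,0,0.034,0]]
  ]
}}

```text
time_s: 30.75
position: [0.5571, 0.3147, 0.1061]
tool_rot: [[-0.997, -0.074, -0.0], [-0.074, 0.997, -0.0], [0.0, -0.0, -1.0]]
force: [-0.9, -0.4, -1.2]
width: 0.291
grip_force: 30.1
```

Call:
{"fn": "play_rows", "kwargs": {
  "increments": [
    [[1,0,0,0.003,0],[1,0,0,0.006,0],[1,0,0,0.009,0],[1,0,0,0.011,0],[1,0,0,0.011,0]]
  ]
}}

```text
time_s: 31.38
position: [0.5571, 0.3147, 0.0955]
tool_rot: [[-0.997, -0.074, -0.0], [-0.074, 0.997, -0.0], [0.0, -0.0, -1.0]]
force: [0.0, 0.3, 0.2]
width: 0.295
grip_force: 30.1
```

Call:
{"fn": "play_rows", "kwargs": {
  "increments": [
    [[1,0,0,0.0015,0],[1,0,0,0.003,0],[1,0,0,0.004,0],[1,0,0,0.004,0]]
  ]
}}

```text
time_s: 31.88
position: [0.5571, 0.3147, 0.0915]
tool_rot: [[-0.997, -0.074, -0.0], [-0.074, 0.997, -0.0], [0.0, -0.0, -1.0]]
force: [-0.7, 0.6, -0.1]
width: 0.295
grip_force: 30.1
```

Call:
{"fn": "play_rows", "kwargs": {
  "increments": [
    [[1,0,0,0.001,0],[1,0,0,0.002,0],[1,0,0,0.003,0],[1,0,0,0.003,0]]
  ]
}}

```text
time_s: 32.38
position: [0.5571, 0.3147, 0.0885]
tool_rot: [[-0.997, -0.074, -0.0], [-0.074, 0.997, -0.0], [0.0, -0.0, -1.0]]
force: [0.3, 0.2, -0.4]
width: 0.295
grip_force: 30.1
```

Call:
{"fn": "play_rows", "kwargs": {
  "increments": [
    [[1,0,0,0.001,0],[1,0,0,0.002,0],[1,0,0,0.003,0],[1,0,0,0.003,0]]
  ]
}}

```text
time_s: 32.88
position: [0.5571, 0.3147, 0.0855]
tool_rot: [[-0.997, -0.074, -0.0], [-0.074, 0.997, -0.0], [0.0, -0.0, -1.0]]
force: [-0.1, -0.2, -0.4]
width: 0.295
grip_force: 30.1
```

Run:
```python
from h import *
s=ctrl.observe();print(s['position'],s['force'])
c=shot('wrist','w21');g=cv2.cvtColor(cv2.imread('pics/w21_raw.png'),cv2.COLOR_BGR2GRAY)
for r in range(188,250,4):print(r,g[r,286:360:3].tolist())
M=np.array([.5482,.3155,0]);R=np.array(s['tool_rot'])
for dz in(0,.005,.01):print(proj(c,[M+R[:,0]*.013+[0,0,.11+dz]])[0].round(1))
print("rim near/centre",proj(c,[M+R[:,0]*.014+[0,0,.11],M+[0,0,.11]]).round(1).tolist())
gs=cv2.cvtColor(ctrl.grab_frame('side'),cv2.COLOR_RGB2GRAY)
for r in range(130,152,2):print(r,gs[r,252:278].tolist())
```

```text
[0.55707667 0.31469897 0.0854938 ] [-0.14026588 -0.22222981 -0.40770724]
188 [95, 92, 93, 80, 91, 90, 91, 95, 95, 96, 97, 96, 97, 100, 98, 96, 98, 96, 91, 89, 89, 87, 98, 99, 97]
192 [100, 98, 99, 117, 125, 90, 92, 96, 96, 98, 97, 98, 100, 97, 101, 99, 96, 98, 89, 90, 90, 80, 94, 97, 99]
196 [92, 99, 97, 103, 146, 135, 92, 94, 96, 100, 100, 101, 101, 101, 101, 99, 98, 96, 93, 114, 112, 92, 98, 101, 97]
200 [100, 101, 100, 101, 141, 115, 90, 97, 96, 98, 98, 101, 100, 101, 99, 99, 100, 96, 95, 106, 138, 96, 96, 98, 96]
204 [97, 94, 96, 95, 115, 90, 95, 95, 98, 98, 101, 99, 102, 98, 99, 98, 98, 95, 96, 91, 116, 99, 101, 98, 98]
208 [99, 98, 98, 99, 97, 94, 93, 96, 95, 98, 98, 100, 100, 100, 97, 101, 100, 95, 96, 94, 98, 98, 98, 96, 93]
212 [98, 99, 97, 97, 95, 91, 95, 97, 98, 98, 101, 99, 100, 98, 101, 100, 98, 97, 95, 91, 97, 96, 99, 98, 100]
216 [98, 95, 99, 95, 90, 96, 97, 97, 96, 100, 98, 102, 101, 100, 99, 99, 99, 97, 98, 93, 92, 96, 98, 97, 99]
220 [98, 99, 98, 97, 91, 94, 94, 96, 107, 145, 172, 170, 173, 175, 167, 154, 112, 96, 96, 96, 91, 95, 97, 97, 98]
224 [94, 98, 95, 97, 95,
[... 1471 characters left out ...]
7, 15, 29, 41, 35, 21, 13, 13, 34, 83, 132, 153, 158, 159, 158]
142 [158, 158, 158, 158, 158, 158, 156, 139, 93, 43, 16, 10, 12, 26, 41, 42, 35, 37, 50, 69, 104, 139, 155, 158, 158, 158]
144 [158, 158, 158, 158, 158, 158, 156, 145, 117, 86, 68, 62, 62, 64, 69, 72, 81, 105, 129, 141, 151, 157, 158, 158, 158, 159]
146 [158, 158, 159, 158, 157, 158, 157, 147, 123, 102, 99, 103, 104, 102, 96, 89, 93, 118, 144, 156, 158, 159, 158, 159, 158, 158]
148 [158, 158, 159, 158, 159, 158, 157, 148, 124, 101, 93, 95, 97, 97, 94, 90, 92, 115, 143, 156, 158, 158, 159, 158, 158, 159]
150 [159, 158, 158, 158, 158, 158, 157, 152, 134, 107, 94, 95, 97, 97, 94, 89, 90, 111, 141, 155, 158, 159, 159, 158, 158, 159]
```

Call:
{"fn": "play_rows", "kwargs": {
  "increments": [
    [[1,0,0,0.001,0],[1,0,0,0.002,0],[1,0,0,0.0025,0],[1,0,0,0.0025,0]]
  ]
}}

```text
time_s: 33.48
position: [0.5572, 0.3147, 0.0831]
tool_rot: [[-0.997, -0.074, -0.0], [-0.074, 0.997, -0.0], [0.0, -0.0, -1.0]]
force: [-0.6, -1.2, -0.2]
width: 0.296
grip_force: 30.1
```

Call:
{"fn": "play_rows", "kwargs": {
  "increments": [
    [[1,0,0,0.001,0],[1,0,0,0.0015,0],[1,0,0,0.0015,0]]
  ]
}}

```text
time_s: 33.85
position: [0.5574, 0.3148, 0.0822]
tool_rot: [[-0.997, -0.074, 0.0], [-0.074, 0.997, 0.0], [-0.0, 0.0, -1.0]]
force: [-0.9, 0.1, 3.0]
width: 0.3
grip_force: 30.4
```

Call:
{"fn": "play_rows", "kwargs": {
  "increments": [
    [[1,0,0,0.0005,0],[1,0,0,0.001,0],[1,0,0,0.001,0]]
  ]
}}

```text
time_s: 34.22
position: [0.5574, 0.3149, 0.0822]
tool_rot: [[-0.997, -0.074, 0.0], [-0.074, 0.997, 0.0], [-0.0, 0.0, -1.0]]
force: [-2.9, -2.1, 8.3]
width: 0.293
grip_force: 30.7
```

Call:
{"fn": "play_rows", "kwargs": {
  "increments": [
    [[0.66,0,0,-0.0005,0],[0.6,0,0,-0.0005,0],[0.5,0,0,-0.0005,0],[0.3,0,0,-0.001,0],[0,0,0,-0.001,0]]
  ]
}}

```text
time_s: 34.85
position: [0.5572, 0.3148, 0.0816]
tool_rot: [[-0.997, -0.074, 0.0], [-0.074, 0.997, -0.0], [0.0, -0.0, -1.0]]
force: [0.7, 0.3, 0.5]
width: 0.886
grip_force: 0.0
```

Call:
{"fn": "play_rows", "kwargs": {
  "increments": [
    [[0,0,0,0,0],[0,0,0,0,0],[0,0,0,-0.02,0],[0,0,0,-0.05,0],[0,0,0,-0.08,0]]
  ]
}}

```text
time_s: 35.48
position: [0.5576, 0.3149, 0.164]
tool_rot: [[-0.997, -0.074, 0.001], [-0.074, 0.997, 0.001], [-0.001, 0.001, -1.0]]
force: [0.2, 0.8, -0.5]
width: 0.997
grip_force: 0.0
```

Run:
```python
from h import *
s=ctrl.observe();print(s['position'],s['force'],s['width'])
gs=cv2.cvtColor(ctrl.grab_frame('side'),cv2.COLOR_RGB2GRAY)
for r in range(118,152,2):print(r,gs[r,248:276].tolist())
S=cam('side');M=np.array([.5482,.3155,0]);print(proj(S,[M+[0,0,z] for z in(.11,.16)]).round(1).tolist())
```

```text
[0.55763614 0.31491575 0.16402925] [ 0.2473203   0.84648717 -0.46174402] 0.9973919542036904
118 [69, 70, 72, 75, 78, 78, 76, 78, 83, 90, 89, 75, 55, 41, 34, 34, 41, 51, 56, 56, 52, 48, 34, 21, 18, 24, 44, 86]
120 [47, 58, 73, 84, 83, 79, 74, 68, 64, 70, 74, 56, 29, 15, 12, 12, 14, 21, 32, 41, 49, 54, 54, 52, 55, 60, 65, 77]
122 [68, 81, 85, 81, 74, 66, 56, 47, 40, 35, 28, 18, 11, 8, 7, 5, 4, 5, 7, 15, 30, 44, 50, 54, 57, 58, 58, 59]
124 [81, 78, 71, 62, 52, 43, 39, 37, 36, 33, 25, 14, 9, 4, 5, 4, 4, 4, 6, 12, 24, 34, 40, 43, 44, 46, 51, 53]
126 [70, 62, 51, 42, 38, 37, 36, 36, 36, 36, 34, 28, 23, 15, 7, 5, 6, 8, 17, 27, 38, 47, 51, 55, 63, 77, 95, 116]
128 [51, 43, 39, 37, 36, 37, 36, 37, 36, 36, 34, 27, 21, 13, 9, 6, 7, 12, 28, 53, 76, 95, 116, 128, 135, 145, 152, 156]
130 [39, 37, 38, 37, 37, 37, 37, 39, 40, 37, 32, 24, 14, 9, 8, 7, 8, 15, 43, 90, 130, 151, 156, 156, 157, 157, 158, 158]
132 [38, 38, 41, 42, 43, 48, 51, 51, 52, 54, 53, 44, 35, 29, 25, 24, 25, 29, 45, 86, 133, 153, 157, 158, 158, 158, 158, 158]
134 [51, 51, 53, 61, 76, 95, 116, 127, 129, 128, 115, 76, 37, 25, 24, 24,
[... 469 characters left out ...]
58, 158, 158, 158, 158, 159, 158, 158, 156, 137, 89, 39, 12, 5, 6, 7, 15, 47, 97, 138, 154, 158, 158, 158, 158, 159]
144 [159, 158, 158, 158, 158, 158, 158, 158, 158, 158, 156, 141, 105, 67, 51, 46, 45, 49, 55, 73, 108, 136, 152, 157, 158, 158, 158, 158]
146 [158, 158, 158, 158, 158, 158, 158, 158, 159, 158, 157, 145, 121, 99, 94, 93, 94, 97, 94, 91, 99, 123, 146, 156, 157, 158, 158, 159]
148 [158, 158, 158, 159, 158, 158, 158, 158, 159, 158, 157, 148, 125, 102, 94, 95, 96, 97, 94, 92, 98, 120, 145, 156, 158, 158, 159, 158]
150 [158, 157, 159, 158, 158, 158, 158, 158, 159, 158, 157, 152, 134, 106, 94, 95, 97, 97, 95, 92, 96, 115, 142, 155, 158, 158, 158, 158]
[[263.9, 142.4], [262.6, 128.1]]
```

```bash
python3 -c "
from station import ctrl
print(ctrl.hand_in())"
```

```text
the job is handed in; nothing more can be done
None
```

The probe went into the sloping rest first and was let go there. It now stands released in the storage tube, with its shoulder seated on the rim as far as the side view shows. I handed the job in at about 35.5 s; no score was returned.

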